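# Put the cut pieces away in the sliding-lid stock box

## Robot

A 6-joint arm with a two-finger parallel gripper is mounted at the origin on the work surface. World frame = base frame: x ahead of the robot, y to its left, z up, the work surface at z = 0. Lengths are in m, angles in rad, forces in N, time in s.
With the tool pointing down it reaches from about 0.225 to 0.875 m from the base axis. Payload 3.4 kg.
Tool frame: the origin (TCP) lies at the very end of the fingers, on their centre line; the grasp point (between the pads) lies 19 mm behind it; z points along the fingers, y is the line along which they close (so a half turn about z gives the same grasp; the last joint's range is limited). The gripper opens to 85 mm and grips with 20 to 120 N. Pads are 22 mm wide; open, the fingers measure 114 mm over their backs; the gripper's body (76 mm by 85 mm) begins 54 mm behind the grasp point. The pads swing forward as they close: fully open they stand 13 mm farther back than shut.
Start: joints at [-1.331, 0.276, 1.505, -0, 1.361, -0.121], TCP at [0.203, -0.538, 0.231] pointing down, gripper open.
Joint ranges: [-2.89, 2.89], [-0.75, 2.08], [0.22, 2.7], [-1.18, 4.32], [0.11, 2.71], [-2.7, 2.7]. Speed limits (rad/s): [2.57, 2.57, 3.14, 3.14, 3.14, 3.14].

## Interface

Orientations are given as a unit quaternion [w, x, y, z].
In Python, from rig import get_state, optics, sign_off gives the robot as it stands.
- The arm moves only by the tool send_rows, never from a script. Its argument "increments" is a list of rows, each an object with "gripper": the gripper's target within -1 to 1 (shut at 1, half-way at 0, fully open at -1); "linear": the shift along the world's x, y, z in m, a list of three; "delta_rot": the turn, a rotation vector about the world's x, y, z in rad, a list of three. In form: [{"gripper": gripper, "linear": [dx, dy, dz], "delta_rot": [rx, ry, rz]}, ...]. A call has 1 to 8 rows; each row is the pose to reach, as a shift and turn from the pose commanded when the call began; what a row does not reach only later rows make up. A row lasts 1/10 s, in which the tool goes at most 50 mm and 8.59 degrees, less where a joint would pass 70% of its speed; a pose out of reach is approached as far as the arm can. A call with a gripper value outside its range is refused whole. The fingers move at their own pace and stop on an object; "newtons" is the grip in N (left out, the last holds). Time passes only in rows, so rows that repeat a pose let the fingers close. It gives the time, the measured TCP pose, the force, the opening and the grip force at its end, in the units of the state.
- get_state(): the state, without advancing time (a new reading comes with each control period).
- optics.get_image(name): name is "side" or "top" or "wrist"; returns a dict with "pixels" (384x512x3 uint8, blue, green, red), "K" (3x3 intrinsics, pixels), "rvec" (rotation vector, rad) and "tvec" (3), from world to camera coordinates, as OpenCV has them; the wrist camera has in their place "T_tool_cam" (4x4, takes a point from camera to tool coordinates, whose origin is the TCP and whose axes are the flange's). Camera axes: x right, y down, z forward; pixel columns grow to the right and rows downward; lengths in m; the calibration is good to about 2 mm. A picture is of the moment at which its call begins: read the wrist's pose just before it. There is no depth.
- sign_off(): hands the job in; it is judged then, once.
The state is a dict: "clock": time; "qpos": joint angles; "qd": joint speeds; "effort": joint torques, N m; "position": TCP position; "ee_rot": TCP orientation; "contact_force": force on the tool from outside, world axes, zero at the start; "moment": the same for the moment, N m; "width": finger opening in m; "gripper_force": force on a finger pad.
Only numpy, scipy, OpenCV 4.12 (cv2) and the standard library are available. Lean on these libraries where they do the work, as an engineer would, in place of code of your own. Each camera call takes 0.05 s, during which the arm holds its last target. There are 200 camera calls.

## Task

Tidy the welding bench: lift the lid of the grey stock box over its end lip, slide it out of its grooves and lay it flat on the rubber mat. Then put every piece of square tube in the box and every piece of U-channel in the open tray, all lying inside, and finally slide the lid back in and let it drop behind the lip so that the box is fully shut. Leave the magnet square and the other tools where they are.

Things in the scene. Friction and masses are not known exactly. Their poses are not given: they have to be found in the camera images.
- stockbox: grey steel stock box, fixed to the bench on the robot's left; 192 mm long (its x), 146 mm wide (its y), side walls 84 mm high, floor 4 mm thick. Origin: centre of its underside, at bench level. Its front end is at its -x, which points to the robot's right. Clear space inside: 180 mm long (x), 110 mm wide between the ledges (134 mm below them). Back end wall 79 mm high
- lip (a point): the end lip: middle of the top edge of the box's front end wall, which is 64 mm high and 6 mm thick (x -96 to -90 mm of the box), 8 mm higher than the ledges. Above it the front end is open; the lid leaves and enters there, along the box's x axis
- ledges (a point): centre of the plane of the two ledge tops, 56 mm above the bench. The ledges, 12 mm wide, run along the whole inside of both side walls; the lid rests on them, between the side walls (134 mm apart)
- rails (a point): front end of the two top rails, between them, at the height of their undersides, 79 mm above the bench (tops at 84 mm). The rails are 12 mm wide, one over each ledge, 110 mm apart, and run from here to the box's back end; so the lid cannot be lifted straight off
- lid: loose aluminium sliding lid, 172 mm long (its x), 126 mm wide, 5 mm thick, 0.35 kg. Origin: centre of its underside; z up. At the start it is shut: axes parallel to the box's, on the ledges, its front edge caught behind the lip (its top 3 mm below the lip's). Play 4 mm to each side and end. With its underside 64 to 74 mm above the bench it clears both lip and rails
- lid_grip (a point): middle of the top of the lid's black upright grip bar, 45 mm above the lid's underside, right over its origin. The bar is 16 mm thick along the lid's x, 60 mm long along its y, and stands 40 mm above the plate
- lid_front (a point): middle of the front (-x) lower edge of the lid, 86 mm from its origin
- mat: a thin black rubber mat, 135 x 180 mm (its x, y), 3 mm thick, fixed to the bench just beyond the front end of the box: the place to lay the lid. Origin: centre of its underside; its y axis is its long one and runs roughly along the box's length
- tray: an open aluminium tray on the robot's right, fixed to the bench, 190 mm long (its x), 130 mm wide (its y), 40 mm high, walls and floor 4 mm thick. Origin: centre of its underside
- tube0: a piece of square steel tube, 80 mm long, 25 x 25 mm outside, 3 mm wall, open at both ends, about 0.17 kg, lying on the bench. Origin: middle of its underside; its x axis runs along its length, z up. Two or three tubes are there; an absent one has no pose
- tube1: a piece of square steel tube, 80 mm long, 25 x 25 mm outside, 3 mm wall, open at both ends, about 0.17 kg, lying on the bench. Origin: middle of its underside; its x axis runs along its length, z up. Two or three tubes are there; an absent one has no pose
- tube2: a piece of square steel tube, 80 mm long, 25 x 25 mm outside, 3 mm wall, open at both ends, about 0.17 kg, lying on the bench. Origin: middle of its underside; its x axis runs along its length, z up. Two or three tubes are there; an absent one has no pose
- channel0: a piece of steel U-channel, 80 mm long, 40 mm wide, 20 mm high, 4 mm thick, lying on the bench with its open side up, about 0.18 kg. Origin: middle of its underside; its x axis runs along its length, z up. One or two are there; an absent one has no pose
- channel1: a piece of steel U-channel, 80 mm long, 40 mm wide, 20 mm high, 4 mm thick, lying on the bench with its open side up, about 0.18 kg. Origin: middle of its underside; its x axis runs along its length, z up. One or two are there; an absent one has no pose
- square: bystander: a red L-shaped welding magnet square, about 75 x 75 x 20 mm, lying among the pieces; leave it alone. Origin: about its middle, underside
- tape: bystander: a yellow tape measure, 70 x 36 x 62 mm, behind the mat; leave it alone. Origin: centre of its underside
- hammer: bystander: a hammer lying at the far side of the bench; leave it alone
- brush: bystander: a brush lying at the far side of the bench; leave it alone
- can: bystander: a green spray can, 66 mm across, 190 mm high, far left; leave it alone. Origin: centre of its underside

How it is judged:
On the way, in this order (a step that is already met when the one before it is completed fails the run):
1. the lid's front edge is lifted above the end lip while the lid is still in the box (z of lid_front in the frame of stockbox above 0.062 m and x of lid in the frame of stockbox above -0.06 m), for 0.05 s.
2. the lid lies flat on the mat, let go (horizontal distance between lid and mat below 0.05 m and height (world z) of lid below 0.012 m and angle between lid's own z axis and vertical below 0.06 rad and contact force between the fingers and lid below 0.2 N), for 0.2 s.
3. every tube is in the box and every channel in the tray, at rest, with the lid still off the box (x of tube0 in the frame of stockbox between -0.09 and 0.09 m and y of tube0 in the frame of stockbox between -0.067 and 0.067 m and z of tube0 in the frame of stockbox between -0.01 and 0.05 m and linear speed of each of tube0, tube1, tube2, channel0, channel1 below 0.03 m/s and angle between tube0's own x axis and vertical between 1.2 and 1.94 rad and x of tube1 in the frame of stockbox between -0.09 and 0.09 m and y of tube1 in the frame of stockbox between -0.067 and 0.067 m and z of tube1 in the frame of stockbox between -0.01 and 0.05 m and angle between tube1's own x axis and vertical between 1.2 and 1.94 rad and x of tube2 in the frame of stockbox between -0.09 and 0.09 m and y of tube2 in the frame of stockbox between -0.067 and 0.067 m and z of tube2 in the frame of stockbox between -0.01 and 0.05 m and angle between tube2's own x axis and vertical between 1.2 and 1.94 rad and x of channel0 in the frame of tray between -0.095 and 0.095 m and y of channel0 in the frame of tray between -0.065 and 0.065 m and z of channel0 in the frame of tray between -0.01 and 0.03 m and angle between channel0's own x axis and vertical between 1.2 and 1.94 rad and x of channel1 in the frame of tray between -0.095 and 0.095 m and y of channel1 in the frame of tray between -0.065 and 0.065 m and z of channel1 in the frame of tray between -0.01 and 0.03 m and angle between channel1's own x axis and vertical between 1.2 and 1.94 rad and horizontal distance between lid and stockbox above 0.12 m), for 0.2 s.
At the end, for the whole second after the job is handed in: Each tube lies in the box below the ledges and each channel in the tray, within about 20 degrees of level; the lid is shut behind the lip: within 8 mm of home along and across, underside at most 2.5 mm above the ledges, level within 0.025 rad; all at rest (x of tube0 in the frame of stockbox between -0.09 and 0.09 m and y of tube0 in the frame of stockbox between -0.067 and 0.067 m and z of tube0 in the frame of stockbox between -0.01 and 0.05 m and linear speed of each of tube0, tube1, tube2, channel0, channel1, lid below 0.03 m/s and angle between tube0's own x axis and vertical between 1.2 and 1.94 rad and x of tube1 in the frame of stockbox between -0.09 and 0.09 m and y of tube1 in the frame of stockbox between -0.067 and 0.067 m and z of tube1 in the frame of stockbox between -0.01 and 0.05 m and angle between tube1's own x axis and vertical between 1.2 and 1.94 rad and x of tube2 in the frame of stockbox between -0.09 and 0.09 m and y of tube2 in the frame of stockbox between -0.067 and 0.067 m and z of tube2 in the frame of stockbox between -0.01 and 0.05 m and angle between tube2's own x axis and vertical between 1.2 and 1.94 rad and x of channel0 in the frame of tray between -0.095 and 0.095 m and y of channel0 in the frame of tray between -0.065 and 0.065 m and z of channel0 in the frame of tray between -0.01 and 0.03 m and angle between channel0's own x axis and vertical between 1.2 and 1.94 rad and x of channel1 in the frame of tray between -0.095 and 0.095 m and y of channel1 in the frame of tray between -0.065 and 0.065 m and z of channel1 in the frame of tray between -0.01 and 0.03 m and angle between channel1's own x axis and vertical between 1.2 and 1.94 rad and x of lid in the frame of stockbox between -0.008 and 0.008 m and y of lid in the frame of stockbox between -0.008 and 0.008 m and z of lid in the frame of stockbox between 0.05 and 0.0585 m and angle between lid's own z axis and vertical below 0.025 rad); the robot touches nothing.
It fails at once if a bystander is pushed more than 30 mm (distance of any of square, tape, hammer, brush, can from where it was at the start of the episode above 0.03 m).
Of tube0, tube1, tube2 only 2 to 3 are there at a start; the rules pass over those that are not, and their reading is None.
Of channel0, channel1 only 1 to 2 are there at a start; the rules pass over those that are not, and their reading is None.
At some moment in a run one of tube0, tube1, tube2, channel0, channel1 may be knocked a few centimetres aside while the robot is not near it.
It also fails if it takes over 210 s, if anything falls off the work surface, if the arm or the gripper's body presses on something with over 40 N, if the wrist force passes 120 N, or if a joint passes its speed limit or range.

## Working session

There is one attempt and no reset: what is moved stays moved. The work goes in short steps, Python scripts to look and compute and a tool call to move; the robot and the scene stay as the last step left them, time stands still between calls to the robot, and variables do not carry over. Pictures are saved under pics/ and viewed, at most 15 in all, crops included, and the job is handed in when it is done.

Besides the shell and the picture viewer there is one more tool, called after "Call:" in YAML: its name, and indented under it one key for each argument. send_rows: Moves the arm, as the interface text tells. Its arguments: {"type":"object","properties":{"increments":{"type":"array"},"newtons":{"type":"number"}},"required":["increments"]}

```bash
mkdir -p pics; cat > h.py <<'E'
import numpy as np, cv2
from rig import get_state, optics
from scipy.spatial.transform import Rotation as R
def snap(name,fn):
    s=get_state(); im=optics.get_image(name)
    K=np.array(im['K'],float)
    if 'rvec' in im:
        Rm=cv2.Rodrigues(np.array(im['rvec'],float))[0]; t=np.array(im['tvec'],float).ravel()
    else:
        T=np.array(im['T_tool_cam']); q=s['ee_rot']; W=np.eye(4); W[:3,:3]=R.from_quat([q[1],q[2],q[3],q[0]]).as_matrix(); W[:3,3]=s['position']
        C=np.linalg.inv(W@T); Rm=C[:3,:3]; t=C[:3,3]
    np.savez('pics/'+fn+'.npz',K=K,R=Rm,t=t); px=np.array(im['pixels'],np.uint8)
    cv2.imwrite('pics/'+fn+'.raw.png',px); return px
def show(fn,out,x0=0,y0=0,w=512,h=384,sc=1.5):
    px=cv2.imread('pics/'+fn+'.raw.png')[y0:y0+h,x0:x0+w]
    cv2.imwrite('pics/'+out+'.png',cv2.resize(px,None,fx=sc,fy=sc,interpolation=cv2.INTER_CUBIC))
def at(fn,u,v,z):
    d=np.load('pics/'+fn+'.npz'); r=d['R'].T@np.linalg.inv(d['K'])@[u,v,1]; c=-d['R'].T@d['t']
    return c+r*(z-c[2])/r[2]
def proj(fn,P):
    d=np.load('pics/'+fn+'.npz'); p=d['K']@(d['R']@np.array(P)+d['t']); return p[:2]/p[2]
def tri(obs):
    A=[];b=[]
    for fn,u,v in obs:
        d=np.load('pics/'+fn+'.npz'); P=d['K']@np.c_[d['R'],d['t']]
        for k,w in ((0,u),(1,v)):
            e=P[k]-w*P[2]; A.append(e[:3]); b.append(-e[3])
    A=np.array(A);b=np.array(b)
    A/=1; return np.linalg.lstsq(A,b,rcond=None)[0]
E
python3 - <<'E'
from h import *
print(get_state())
for n in('top','side'):
    snap(n,n+'0'); show(n+'0',n+'0'); d=np.load(f'pics/{n}0.npz'); print(n,-d['R'].T@d['t'],d['K'][0,0])
E
```

```text
{'clock': 0.0, 'qpos': array([-1.33098370e+00,  2.76604762e-01,  1.50614799e+00, -1.29948291e-05,
        1.36067859e+00, -1.21001637e-01]), 'qd': array([ 0.00019647, -0.00015526, -0.00022284, -0.00061378,  0.00167699,
        0.00148434]), 'effort': array([-1.94870256e-03, -4.16775692e+01, -2.45807683e+01, -3.41001714e-04,
        1.11053512e-02,  8.62497615e-06]), 'position': array([ 0.20285914, -0.53746261,  0.23042821]), 'ee_rot': array([-9.17346878e-04,  9.83770063e-01,  1.79431375e-01, -6.09241310e-05]), 'contact_force': array([0.17386419, 0.37076623, 0.43154928]), 'moment': array([-0.01017328,  0.05098886,  0.01658473]), 'gripper_force': 0.0, 'width': 0.08573888869510544}
top [0.39044211 0.03870199 1.18457139] 406.4497822859495
side [0.48027033 1.17421498 1.23632987] 455.04948228910996
```

View pics/top0.png

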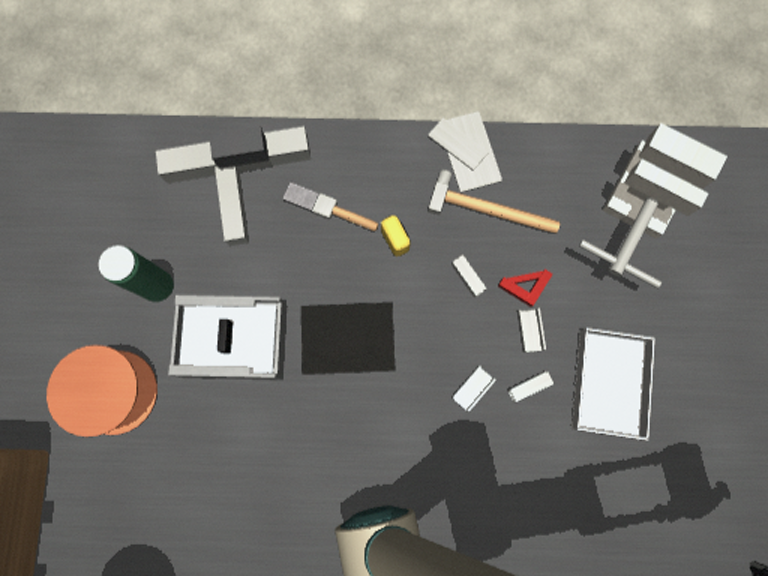

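View pics/side0.png

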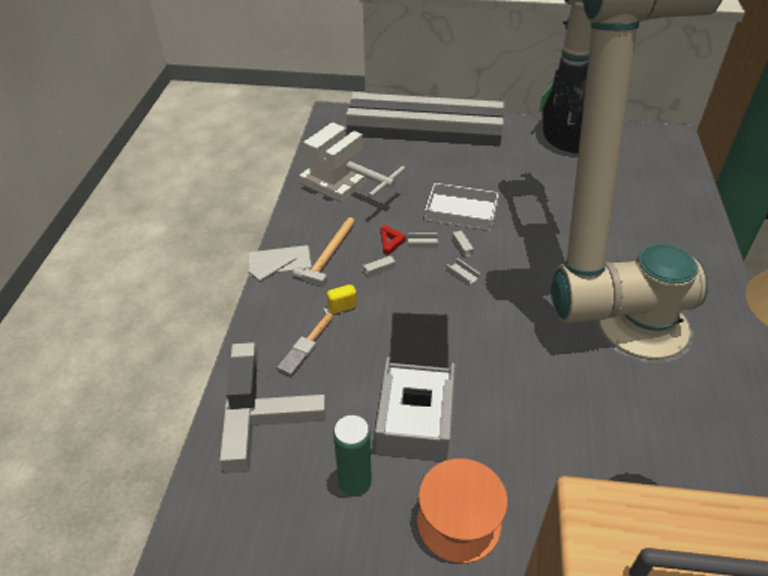

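```bash
python3 - <<'E'
from h import *
show('top0','topbox',105,185,160,75,5); show('top0','toppc',290,165,150,130,4.5)
for n,u,v,z in [('grip',225,335,.1),('mat',348,338,.003),('a',469,276,.02),('b',532,330,.02),('c',474,388,.02),('d',531,386,.02),('tray',615,383,.0)]: print(n,at('top0',u/1.5,v/1.5,z).round(3))
E
```

```text
grip [0.52  0.332 0.1  ]
mat [0.532 0.118 0.003]
a [ 0.657 -0.115  0.02 ]
b [ 0.554 -0.236  0.02 ]
c [ 0.441 -0.124  0.02 ]
d [ 0.447 -0.231  0.02 ]
tray [ 0.458 -0.397  0.   ]
```

View pics/topbox.png

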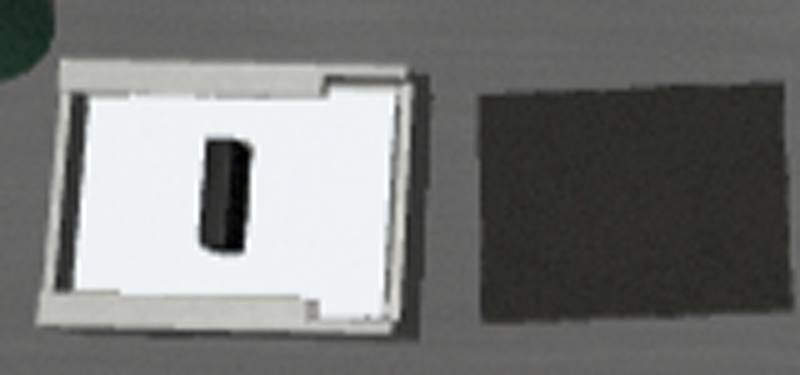

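View pics/toppc.png

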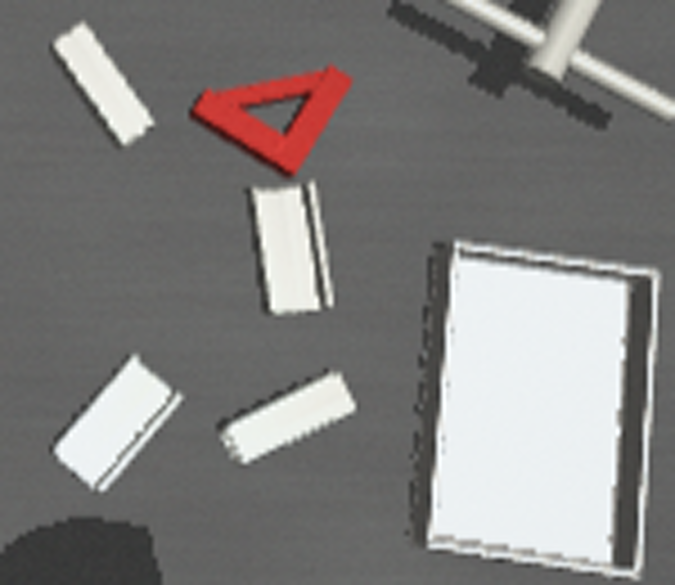

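```bash
python3 - <<'E'
from h import *
def q(name,pts,sc,o,z):
    P=np.array([at('top0',u/sc+o[0]+.0,v/sc+o[1],z)[:2] for u,v in pts]); c=P.mean(0)
    e=[np.linalg.norm(P[i]-P[(i+1)%4]) for i in range(4)]
    i=np.argmax([e[0]+e[2],e[1]+e[3]]); d=(P[(i+1)%4]-P[i])-(P[(i+3)%4]-P[(i+2)%4])
    print(name,c.round(4),(np.array(e)*1e3).round(),'yaw',np.degrees(np.arctan2(d[1],d[0])).round(1))
b=(105,185);p=(290,165)
q('box',[(60,60),(410,68),(392,330),(38,325)],5,b,.084)
q('grip',[(203,140),(238,140),(236,248),(199,248)],5,b,.1)
q('mat',[(478,96),(783,83),(793,310),(482,323)],5,b,.003)
q('lidplate',[(86,95),(395,95),(380,320),(73,290)],5,b,.061)
q('a',[(53,45),(85,22),(154,125),(127,146)],4.5,p,.025)
q('b',[(250,187),(314,182),(333,305),(268,313)],4.5,p,.02)
q('c',[(135,355),(182,397),(100,490),(55,448)],4.5,p,.02)
q('d',[(218,430),(338,373),(357,408),(240,462)],4.5,p,.025)
q('tray',[(452,242),(660,270),(640,576),(425,546)],4.5,p,.04)
print(get_state()['clock'])
E
```

```text
box [0.5205 0.3367] [194. 144. 191. 145.] yaw -89.7
grip [0.5188 0.3356] [19. 58. 20. 58.] yaw -177.2
mat [0.5315 0.119 ] [180. 133. 180. 133.] yaw -86.2
lidplate [0.5207 0.338 ] [174. 126. 171. 109.] yaw -91.3
a [ 0.6568 -0.116 ] [26. 81. 23. 81.] yaw -145.3
b [ 0.5544 -0.2358] [41. 80. 42. 82.] yaw -172.8
c [ 0.4402 -0.1247] [39. 78. 38. 78.] yaw 139.2
d [ 0.4452 -0.2305] [85. 24. 82. 24.] yaw -64.1
tray [ 0.4559 -0.3851] [130. 189. 130. 189.] yaw 172.8
0.1
```

Call:
send_rows:
  increments:
    - {"gripper":-1,"linear":[0.13,0.36,0.1],"delta_rot":[0,0,1.2]}
    - {"gripper":-1,"linear":[0.13,0.36,0.1],"delta_rot":[0,0,1.2]}
    - {"gripper":-1,"linear":[0.13,0.36,0.1],"delta_rot":[0,0,1.2]}
    - {"gripper":-1,"linear":[0.13,0.36,0.1],"delta_rot":[0,0,1.2]}
    - {"gripper":-1,"linear":[0.13,0.36,0.1],"delta_rot":[0,0,1.2]}
    - {"gripper":-1,"linear":[0.13,0.36,0.1],"delta_rot":[0,0,1.2]}
    - {"gripper":-1,"linear":[0.13,0.36,0.1],"delta_rot":[0,0,1.2]}
    - {"gripper":-1,"linear":[0.13,0.36,0.1],"delta_rot":[0,0,1.2]}
  newtons: 100

```text
clock: 0.9
position: [0.333, -0.1758, 0.3318]
ee_rot: [0.0, 0.709, 0.706, 0.0]
contact_force: [0.5, 0.2, 1.2]
width: 0.0858
gripper_force: 0.0
```

Call:
send_rows:
  increments:
    - {"gripper":-1,"linear":[0.13,0.36,0.0],"delta_rot":[0,0,1.1]}
    - {"gripper":-1,"linear":[0.13,0.36,0.0],"delta_rot":[0,0,1.1]}
    - {"gripper":-1,"linear":[0.13,0.36,0.0],"delta_rot":[0,0,1.1]}
    - {"gripper":-1,"linear":[0.13,0.36,0.0],"delta_rot":[0,0,1.1]}
    - {"gripper":-1,"linear":[0.13,0.36,0.0],"delta_rot":[0,0,1.1]}
    - {"gripper":-1,"linear":[0.13,0.36,0.0],"delta_rot":[0,0,1.1]}
    - {"gripper":-1,"linear":[0.13,0.36,0.0],"delta_rot":[0,0,1.1]}
    - {"gripper":-1,"linear":[0.13,0.36,0.0],"delta_rot":[0,0,1.1]}

```text
clock: 1.7
position: [0.4633, 0.1853, 0.3307]
ee_rot: [-0.0, 0.235, 0.972, 0.0]
contact_force: [0.4, -0.3, 1.2]
width: 0.0854
gripper_force: 0.0
```

Call:
send_rows:
  increments:
    - {"gripper":-1,"linear":[0.057,0.1,-0.03],"delta_rot":[0,0,0.43]}
    - {"gripper":-1,"linear":[0.057,0.1,-0.03],"delta_rot":[0,0,0.43]}
    - {"gripper":-1,"linear":[0.057,0.1,-0.03],"delta_rot":[0,0,0.43]}
    - {"gripper":-1,"linear":[0.057,0.1,-0.03],"delta_rot":[0,0,0.43]}
    - {"gripper":-1,"linear":[0.057,0.1,-0.03],"delta_rot":[0,0,0.43]}

```text
clock: 2.2
position: [0.5195, 0.2817, 0.3006]
ee_rot: [-0.001, 0.026, 1.0, -0.001]
contact_force: [0.6, 0.2, 0.5]
width: 0.0858
gripper_force: 0.0
```

```bash
python3 - <<'E'
from h import *
print(optics.get_image('wrist')['T_tool_cam'])
snap('wrist','w1'); show('w1','w1')
E
```

```text
[[ 9.21244089e-04 -9.58187322e-01 -2.86140188e-01  7.28615315e-02]
 [ 9.99999467e-01  1.01580920e-03 -1.82050287e-04 -2.12138633e-04]
 [ 4.65102114e-04 -2.86139868e-01  9.58187748e-01 -1.41903144e-01]
 [ 0.00000000e+00  0.00000000e+00  0.00000000e+00  1.00000000e+00]]
```

View pics/w1.png

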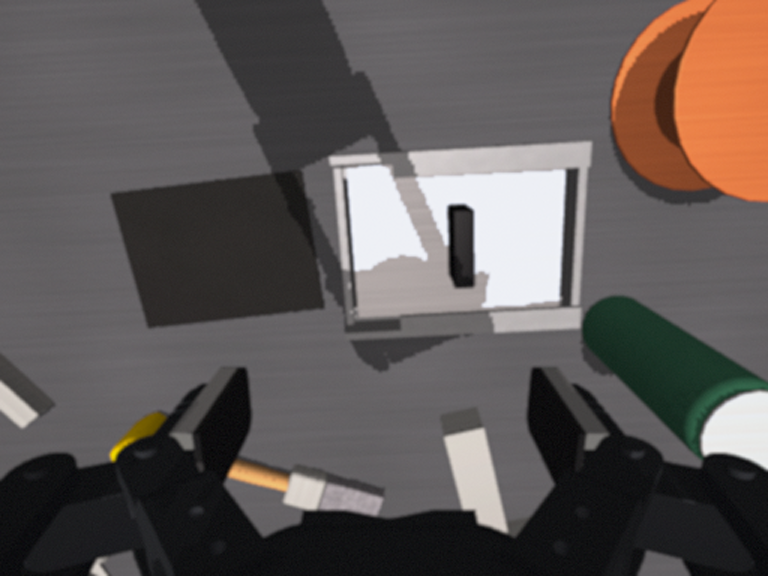

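```bash
python3 - <<'E'
from h import *
def q(name,fn,pts,sc,o,z):
    P=np.array([at(fn,u/sc+o[0],v/sc+o[1],z)[:2] for u,v in pts]); c=P.mean(0)
    e=[P[(i+1)%4]-P[i] for i in range(4)]
    print(name,c.round(4),[(round(1e3*np.linalg.norm(v)),round(np.degrees(np.arctan2(v[1],v[0])),1)) for v in e])
q('boxw','w1',[(330,158),(591,143),(581,328),(346,336)],1.5,(0,0),.084)
q('boxt','top0',[(60,60),(410,68),(392,330),(38,325)],5,(105,185),.084)
q('gripw','w1',[(449,206),(468,206),(474,286),(455,286)],1.5,(0,0),.101)
q('mat','w1',[(111,194),(301,171),(324,309),(148,327)],1.5,(0,0),.003)
print(proj('top0',[.5205,.3367,.101])*5-np.array([105,185])*5)
# triangulate grip centre & box corners
g=lambda a,b:(a/5+105,b/5+185)
for n,a,b in [('grip',(220,194),(461,246)),('c1',(60,60),(581,328)),('c2',(410,68),(346,336)),('c3',(392,330),(330,158)),('c4',(38,325),(591,143)),('mat',(783,83),(148,327)),('mat2',(482,323),(301,171))]:
    print(n,tri([('top0',*g(*a)),('w1',b[0]/1.5,b[1]/1.5)]).round(4))
show('w1','w1b',205,80,210,155,3.8); 
E
```

```text
boxw [0.5241 0.3372] [(191, np.float64(90.2)), (145, np.float64(0.8)), (192, np.float64(-90.8)), (141, np.float64(-179.7))]
boxt [0.5205 0.3367] [(194, np.float64(-89.9)), (144, np.float64(179.4)), (191, np.float64(90.6)), (145, np.float64(0.5))]
gripw [0.5209 0.3347] [(14, np.float64(87.0)), (61, np.float64(4.1)), (14, np.float64(-92.9)), (61, np.float64(-176.6))]
mat [0.5363 0.1196] [(177, np.float64(93.7)), (134, np.float64(3.8)), (178, np.float64(-86.8)), (132, np.float64(-176.4))]
[216.70055509 190.226409  ]
grip [0.5178 0.3326 0.1098]
c1 [0.5895 0.427  0.1018]
c2 [0.594  0.2408 0.0813]
c3 [0.4508 0.2412 0.0829]
c4 [0.4512 0.4526 0.0294]
mat [0.6057 0.0339 0.0018]
mat2 [0.461  0.2042 0.003 ]
```

View pics/w1b.png

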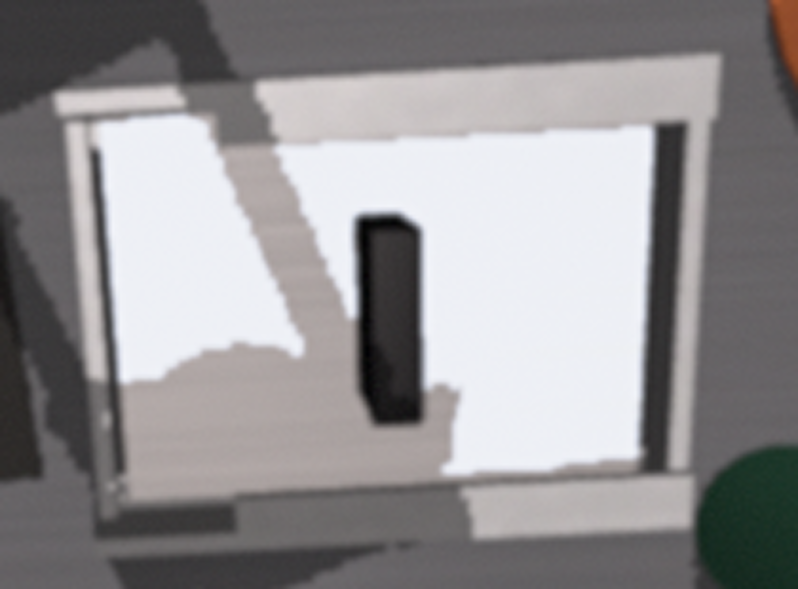

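```bash
python3 - <<'E'
from h import *
def q(name,fn,pts,sc,o,z):
    P=np.array([at(fn,u/sc+o[0],v/sc+o[1],z)[:2] for u,v in pts]); c=P.mean(0)
    e=[P[(i+1)%4]-P[i] for i in range(4)]
    print(name,c.round(4),[(round(1e3*np.linalg.norm(v)),round(np.degrees(np.arctan2(v[1],v[0])),1)) for v in e])
o=(205,80)
q('grip','w1',[(372,229),(420,231),(421,421),(375,421)],3.8,o,.101)
q('box','w1',[(54,93),(720,57),(692,527),(97,535)],3.8,o,.084)
q('lid','w1',[(97,121),(655,127),(640,462),(122,500)],3.8,o,.061)
print(get_state()['clock'], get_state()['position'])
E
```

```text
grip [0.5228 0.3366] [(14, np.float64(84.7)), (57, np.float64(0.3)), (14, np.float64(-92.9)), (57, np.float64(-179.8))]
box [0.5227 0.3371] [(192, np.float64(90.0)), (145, np.float64(0.5)), (192, np.float64(-92.1)), (138, np.float64(-179.3))]
lid [0.5256 0.3365] [(173, np.float64(86.4)), (110, np.float64(0.5)), (175, np.float64(-88.5)), (125, np.float64(179.4))]
2.3 [0.51952714 0.28094579 0.30180954]
```

Call:
send_rows:
  increments:
    - {"gripper":-1,"linear":[0.002,0.054,0],"delta_rot":[0,0,0.056]}
    - {"gripper":-1,"linear":[0.002,0.054,-0.04],"delta_rot":[0,0,0.056]}
    - {"gripper":-1,"linear":[0.002,0.054,-0.08],"delta_rot":[0,0,0.056]}
    - {"gripper":-1,"linear":[0.002,0.054,-0.12],"delta_rot":[0,0,0.056]}
    - {"gripper":-1,"linear":[0.002,0.054,-0.16],"delta_rot":[0,0,0.056]}
    - {"gripper":-1,"linear":[0.002,0.054,-0.19],"delta_rot":[0,0,0.056]}
    - {"gripper":-1,"linear":[0.002,0.054,-0.215],"delta_rot":[0,0,0.056]}
    - {"gripper":-1,"linear":[0.002,0.054,-0.232],"delta_rot":[0,0,0.056]}

```text
clock: 3.1
position: [0.5212, 0.3342, 0.0685]
ee_rot: [-0.001, -0.001, 1.0, -0.0]
contact_force: [-0.7, 0.4, 0.7]
width: 0.0855
gripper_force: 0.0
```

Call:
send_rows:
  increments:
    - {"gripper":-1,"linear":[0,0,0],"delta_rot":[0,0,0]}
    - {"gripper":1,"linear":[0,0,0],"delta_rot":[0,0,0]}
    - {"gripper":1,"linear":[0,0,0],"delta_rot":[0,0,0]}
    - {"gripper":1,"linear":[0,0,0],"delta_rot":[0,0,0]}
    - {"gripper":1,"linear":[0,0,0],"delta_rot":[0,0,0]}
    - {"gripper":1,"linear":[0,0,0],"delta_rot":[0,0,0]}
    - {"gripper":1,"linear":[0,0,0],"delta_rot":[0,0,0]}
    - {"gripper":1,"linear":[0,0,0],"delta_rot":[0,0,0]}
  newtons: 80

```text
clock: 3.9
position: [0.5224, 0.3364, 0.0703]
ee_rot: [0.001, -0.003, 1.0, 0.001]
contact_force: [-0.6, 0.3, 5.3]
width: 0.0153
gripper_force: 79.0
```

Call:
send_rows:
  increments:
    - {"gripper":1,"linear":[0,0,0.005],"delta_rot":[0,0,0]}
    - {"gripper":1,"linear":[0,0,0.01],"delta_rot":[0,0,0]}
    - {"gripper":1,"linear":[0,0,0.014],"delta_rot":[0,0,0]}
    - {"gripper":1,"linear":[0,0,0.014],"delta_rot":[0,0,0]}
    - {"gripper":1,"linear":[0,0,0.014],"delta_rot":[0,0,0]}
    - {"gripper":1,"linear":[0,0,0.014],"delta_rot":[0,0,0]}

```text
clock: 4.5
position: [0.5218, 0.3358, 0.083]
ee_rot: [-0.0, -0.003, 1.0, -0.0]
contact_force: [-0.2, 0.3, -3.1]
width: 0.0149
gripper_force: 78.0
```

```bash
python3 - <<'E'
from h import *
s=get_state();print(s['position'],s['ee_rot'],s['contact_force'],s['moment'])
snap('side','s1');show('s1','s1',225,225,110,90,6.5)
E
```

```text
[0.52176201 0.3358354  0.083012  ] [-2.86433870e-04 -2.62991347e-03  9.99996492e-01 -1.32097699e-04] [-0.18342068  0.30951793 -3.06126386] [-0.00554284  0.01651683 -0.00257454]
```

View pics/s1.png

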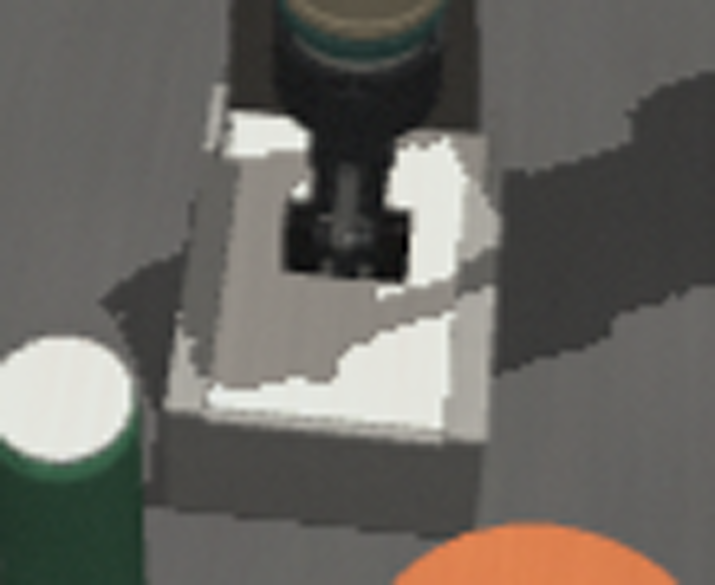

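Call:
send_rows:
  increments:
    - {"gripper":1,"linear":[0,-0.015,0],"delta_rot":[0,0,0]}
    - {"gripper":1,"linear":[0,-0.03,0],"delta_rot":[0,0,0]}
    - {"gripper":1,"linear":[0,-0.05,0],"delta_rot":[0,0,0]}
    - {"gripper":1,"linear":[0,-0.07,0],"delta_rot":[0,0,0]}

```text
clock: 4.95
position: [0.5216, 0.264, 0.0832]
ee_rot: [-0.0, -0.003, 1.0, -0.0]
contact_force: [-0.5, -0.3, -3.4]
width: 0.015
gripper_force: 78.2
```

Call:
send_rows:
  increments:
    - {"gripper":1,"linear":[0,-0.02,0],"delta_rot":[0,0,0]}
    - {"gripper":1,"linear":[0,-0.04,0],"delta_rot":[0,0,0]}
    - {"gripper":1,"linear":[0,-0.06,0],"delta_rot":[0,0,0]}
    - {"gripper":1,"linear":[0,-0.08,0],"delta_rot":[0,0,0]}
    - {"gripper":1,"linear":[0,-0.1,0],"delta_rot":[0,0,0]}
    - {"gripper":1,"linear":[0.003,-0.13,0],"delta_rot":[0,0,0]}
    - {"gripper":1,"linear":[0.006,-0.147,0],"delta_rot":[0,0,0]}
    - {"gripper":1,"linear":[0.006,-0.147,0],"delta_rot":[0,0,0]}

```text
clock: 5.75
position: [0.5279, 0.1157, 0.0835]
ee_rot: [0.0, -0.001, 1.0, -0.001]
contact_force: [-0.0, 1.8, -3.5]
width: 0.0151
gripper_force: 78.4
```

Call:
send_rows:
  increments:
    - {"gripper":1,"linear":[0,0,-0.025],"delta_rot":[0,0,0]}
    - {"gripper":1,"linear":[0,0,-0.045],"delta_rot":[0,0,0]}
    - {"gripper":1,"linear":[0,0,-0.057],"delta_rot":[0,0,0]}
    - {"gripper":1,"linear":[0,0,-0.062],"delta_rot":[0,0,0]}
    - {"gripper":1,"linear":[0,0,-0.066],"delta_rot":[0,0,0]}
    - {"gripper":1,"linear":[0,0,-0.066],"delta_rot":[0,0,0]}

```text
clock: 6.35
position: [0.5285, 0.1191, 0.0178]
ee_rot: [0.001, -0.003, 1.0, 0.0]
contact_force: [1.3, 0.2, -3.2]
width: 0.0148
gripper_force: 78.5
```

Call:
send_rows:
  increments:
    - {"gripper":1,"linear":[0,0,-0.002],"delta_rot":[0,0,0]}
    - {"gripper":1,"linear":[0,0,-0.003],"delta_rot":[0,0,0]}
    - {"gripper":1,"linear":[0,0,-0.003],"delta_rot":[0,0,0]}

```text
clock: 6.65
position: [0.5288, 0.1192, 0.0173]
ee_rot: [0.001, -0.003, 1.0, 0.0]
contact_force: [-4.2, -0.3, 14.4]
width: 0.015
gripper_force: 81.2
```

Call:
send_rows:
  increments:
    - {"gripper":-1,"linear":[0,0,0.003],"delta_rot":[0,0,0]}
    - {"gripper":-1,"linear":[0,0,0.003],"delta_rot":[0,0,0]}
    - {"gripper":-1,"linear":[0,0,0.003],"delta_rot":[0,0,0]}
    - {"gripper":-1,"linear":[0,0,0.003],"delta_rot":[0,0,0]}
    - {"gripper":-1,"linear":[0,0,0.003],"delta_rot":[0,0,0]}
    - {"gripper":-1,"linear":[0,0,0.04],"delta_rot":[0,0,0]}
    - {"gripper":-1,"linear":[0,0,0.08],"delta_rot":[0,0,0]}
    - {"gripper":-1,"linear":[0,0,0.12],"delta_rot":[0,0,0]}

```text
clock: 7.45
position: [0.5275, 0.1189, 0.135]
ee_rot: [-0.001, -0.003, 1.0, -0.0]
contact_force: [1.7, 0.3, 0.2]
width: 0.0856
gripper_force: 0.0
```

Call:
send_rows:
  increments:
    - {"gripper":-1,"linear":[0.02,-0.15,0.17],"delta_rot":[0,0,-1.1]}
    - {"gripper":-1,"linear":[0.02,-0.15,0.17],"delta_rot":[0,0,-1.1]}
    - {"gripper":-1,"linear":[0.02,-0.15,0.17],"delta_rot":[0,0,-1.1]}
    - {"gripper":-1,"linear":[0.02,-0.15,0.17],"delta_rot":[0,0,-1.1]}
    - {"gripper":-1,"linear":[0.02,-0.15,0.17],"delta_rot":[0,0,-1.1]}
    - {"gripper":-1,"linear":[0.02,-0.15,0.17],"delta_rot":[0,0,-1.1]}
    - {"gripper":-1,"linear":[0.02,-0.15,0.17],"delta_rot":[0,0,-1.1]}
    - {"gripper":-1,"linear":[0.02,-0.15,0.17],"delta_rot":[0,0,-1.1]}

```text
clock: 8.25
position: [0.5479, -0.0314, 0.3042]
ee_rot: [-0.0, 0.522, 0.853, 0.0]
contact_force: [0.3, -1.4, 0.3]
width: 0.0858
gripper_force: 0.0
```

Call:
send_rows:
  increments:
    - {"gripper":-1,"linear":[0,-0.079,0],"delta_rot":[0,0,-0.47]}
    - {"gripper":-1,"linear":[0,-0.079,0],"delta_rot":[0,0,-0.47]}
    - {"gripper":-1,"linear":[0,-0.079,0],"delta_rot":[0,0,-0.47]}
    - {"gripper":-1,"linear":[0,-0.079,0],"delta_rot":[0,0,-0.47]}
    - {"gripper":-1,"linear":[0,-0.079,0],"delta_rot":[0,0,-0.47]}

```text
clock: 8.75
position: [0.5479, -0.1098, 0.304]
ee_rot: [-0.0, 0.704, 0.71, 0.0]
contact_force: [0.1, -0.3, 0.3]
width: 0.085
gripper_force: 0.0
```

```bash
python3 - <<'E'
from h import *
s=get_state();print(s['position'],s['qd'])
snap('wrist','w2');show('w2','w2')
E
```

```text
[ 0.54786414 -0.10977006  0.30404042] [ 0.01170955 -0.00414974 -0.00159702  0.00014734 -0.00138478 -0.00984748]
```

View pics/w2.png

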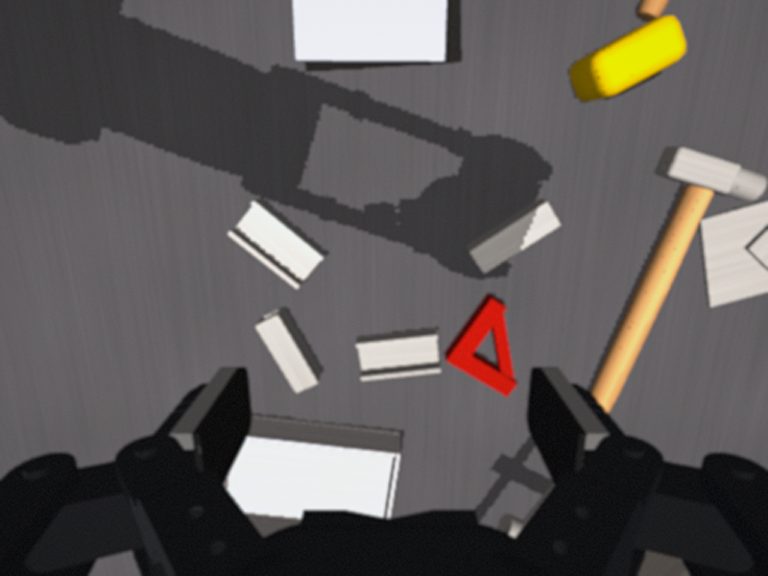

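```bash
cat >> h.py <<'E'
def q(name,fn,pts,sc,o,z):
    P=np.array([at(fn,u/sc+o[0],v/sc+o[1],z)[:2] for u,v in pts]); c=P.mean(0)
    e=[P[(i+1)%4]-P[i] for i in range(4)]
    print(name,c.round(4),[(round(1e3*np.linalg.norm(v)),round(float(np.degrees(np.arctan2(v[1],v[0]))),1)) for v in e])
E
python3 - <<'E'
from h import *
W={'a':[(470,252),(547,203),(561,222),(486,273)],'d':[(257,326),(279,313),(318,380),(298,392)],'c':[(228,235),(257,200),(327,255),(298,288)],'b':[(356,342),(439,334),(440,372),(361,381)]}
T={'a':[(53,45),(85,22),(154,125),(127,146)],'d':[(218,430),(338,373),(357,408),(240,462)],'c':[(135,355),(182,397),(100,490),(55,448)],'b':[(250,187),(314,182),(333,305),(268,313)]}
for k in W:
    z=.025 if k in'ad' else .02
    q(k,'w2',W[k],1.5,(0,0),z); q(k+'t','top0',T[k],4.5,(290,165),z)
    w=np.mean(W[k],0)/1.5; t=np.mean(T[k],0)/4.5+(290,165)
    print(tri([('w2',*w),('top0',*t)]).round(4))
q('tray','w2',[(258,416),(402,432),(392,516),(0,0)],1.5,(0,0),.04)
E
```

```text
a [ 0.6626 -0.1159] [(79, 34.4), (22, -49.5), (80, -143.2), (25, 129.0)]
at [ 0.6568 -0.116 ] [(26, -52.5), (81, -146.6), (23, 129.2), (81, 36.0)]
[ 0.6459 -0.1076  0.0787]
d [ 0.4516 -0.2317] [(26, 31.6), (78, -63.7), (24, -146.6), (79, 117.1)]
dt [ 0.4452 -0.2305] [(85, -63.8), (24, -152.3), (82, 115.5), (24, 34.7)]
[ 0.4468 -0.2347  0.012 ]
c [ 0.4464 -0.1256] [(43, 48.0), (79, -39.1), (43, -131.3), (79, 141.0)]
ct [ 0.4402 -0.1247] [(39, -131.0), (78, 138.7), (38, 48.2), (78, -40.3)]
[ 4.411e-01 -1.281e-01 -1.000e-04]
b [ 0.5593 -0.2373] [(81, 6.5), (41, -86.3), (80, -172.3), (42, 96.2)]
bt [ 0.5544 -0.2358] [(41, -84.1), (80, -172.7), (42, 98.4), (82, 7.0)]
[ 0.5567 -0.238   0.0143]
tray [ 0.4474 -0.2359] [(142, -6.7), (102, -94.9), (565, 122.5), (397, -64.4)]
```

```bash
python3 - <<'E'
from h import *
show('side0','sidepc',235,120,95,75,8)
E
```

```text
(no output)
```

View pics/sidepc.png

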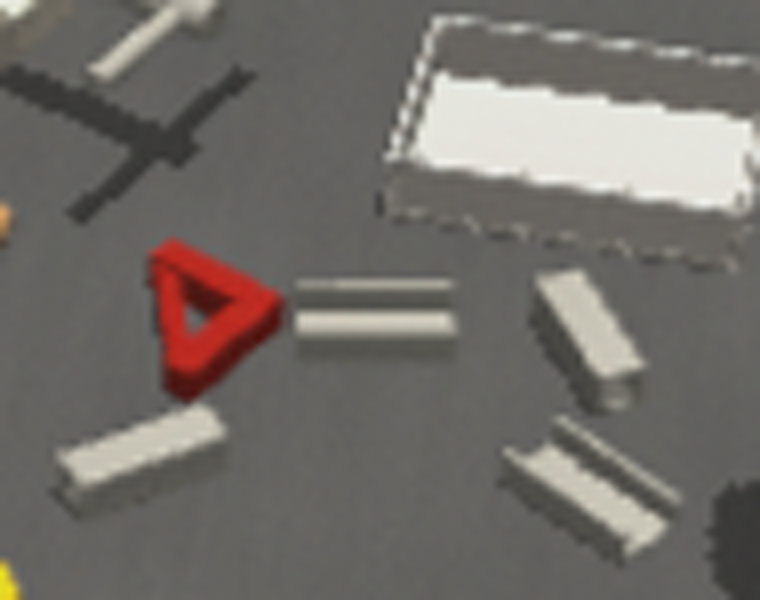

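```bash
python3 - <<'E'
from h import *
S={'a':[(58,460),(208,405),(228,432),(75,487)],'d':[(535,280),(582,270),(648,370),(600,380)],'c':[(505,448),(560,418),(680,500),(628,558)],'b':[(297,281),(452,281),(457,316),(297,316)]}
T={'a':[(53,45),(85,22),(154,125),(127,146)],'d':[(218,430),(338,373),(357,408),(240,462)],'c':[(135,355),(182,397),(100,490),(55,448)],'b':[(250,187),(314,182),(333,305),(268,313)]}
W={'a':[(470,252),(547,203),(561,222),(486,273)],'d':[(257,326),(279,313),(318,380),(298,392)],'c':[(228,235),(257,200),(327,255),(298,288)],'b':[(356,342),(439,334),(440,372),(361,381)]}
for k in S:
    z=.025 if k in'ad' else .02
    q(k,'side0',S[k],8,(235,120),z)
    w=np.mean(W[k],0)/1.5; t=np.mean(T[k],0)/4.5+(290,165); s=np.mean(S[k],0)/8+(235,120)
    print(tri([('top0',*t),('side0',*s)]).round(4),tri([('w2',*w),('side0',*s)]).round(4))
q('tray','side0',[(438,16),(760,62),(735,270),(385,160)],8,(235,120),.04)
E
```

```text
a [ 0.6586 -0.1131] [(83, -144.7), (22, 123.2), (84, 34.6), (21, -58.6)]
[ 0.6586 -0.1167  0.0212] [ 0.6605 -0.1151  0.0235]
d [ 0.4455 -0.2291] [(26, -155.4), (81, 116.3), (26, 23.7), (81, -63.5)]
[ 0.4452 -0.2309  0.023 ] [ 0.4466 -0.2352  0.0184]
c [ 0.4397 -0.12  ] [(36, -135.9), (79, 139.4), (49, 61.2), (93, -48.1)]
[ 0.4397 -0.1253  0.0146] [ 0.4406 -0.1278  0.0114]
b [ 0.5554 -0.242 ] [(80, -173.2), (27, 99.3), (81, 6.8), (27, -84.3)]
[ 0.5542 -0.2345  0.0262] [ 0.5563 -0.234   0.0267]
tray [ 0.4595 -0.3722] [(177, 173.3), (176, 86.5), (195, -20.2), (130, -98.2)]
```

Call:
send_rows:
  increments:
    - {"gripper":-1,"linear":[0.11,-0.006,-0.2],"delta_rot":[0,0,-0.969]}
    - {"gripper":-1,"linear":[0.11,-0.006,-0.2],"delta_rot":[0,0,-0.969]}
    - {"gripper":-1,"linear":[0.11,-0.006,-0.2],"delta_rot":[0,0,-0.969]}
    - {"gripper":-1,"linear":[0.11,-0.006,-0.2],"delta_rot":[0,0,-0.969]}
    - {"gripper":-1,"linear":[0.11,-0.006,-0.2],"delta_rot":[0,0,-0.969]}
    - {"gripper":-1,"linear":[0.11,-0.006,-0.2],"delta_rot":[0,0,-0.969]}
    - {"gripper":-1,"linear":[0.11,-0.006,-0.2],"delta_rot":[0,0,-0.969]}
    - {"gripper":-1,"linear":[0.11,-0.006,-0.2],"delta_rot":[0,0,-0.969]}

```text
clock: 9.6
position: [0.6581, -0.115, 0.1037]
ee_rot: [-0.0, 0.954, 0.301, -0.0]
contact_force: [-0.0, -0.2, 0.8]
width: 0.0852
gripper_force: 0.0
```

```bash
python3 - <<'E'
from h import *
s=get_state();print(s['clock'],s['position'],s['ee_rot'])
snap('wrist','w3');show('w3','w3')
E
```

```text
9.6 [ 0.65806507 -0.11503343  0.10370993] [-2.63644385e-04  9.53698985e-01  3.00762416e-01 -3.80514947e-04]
```

View pics/w3.png

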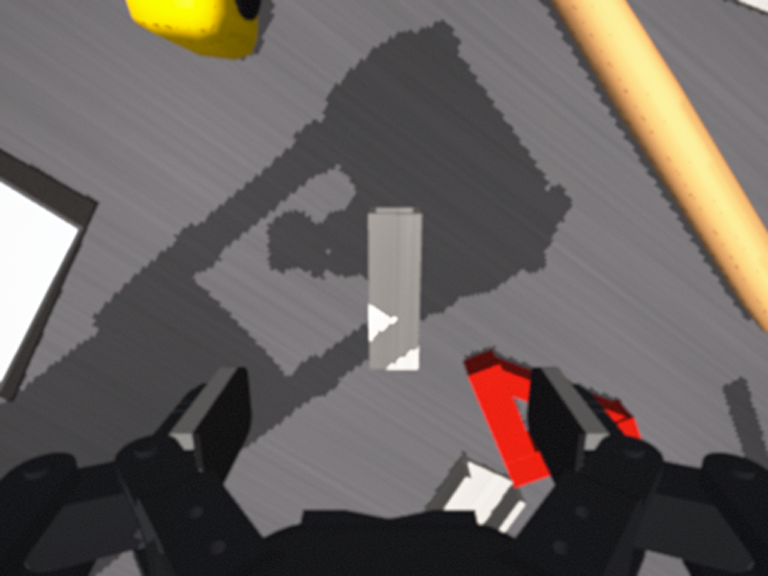

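```bash
python3 - <<'E'
from h import *
q('a','w3',[(368,213),(421,213),(420,370),(370,370)],1.5,(0,0),.025)
E
```

```text
a [ 0.6617 -0.1165] [(25, -54.9), (81, -144.2), (26, 125.1), (81, 35.1)]
```

Call:
send_rows:
  increments:
    - {"gripper":-1,"linear":[0.003,-0.002,-0.04],"delta_rot":[0,0,0]}
    - {"gripper":-1,"linear":[0.003,-0.002,-0.07],"delta_rot":[0,0,0]}
    - {"gripper":-1,"linear":[0.003,-0.002,-0.09],"delta_rot":[0,0,0]}
    - {"gripper":-1,"linear":[0.003,-0.002,-0.098],"delta_rot":[0,0,0]}
    - {"gripper":1,"linear":[0.003,-0.002,-0.098],"delta_rot":[0,0,0]}
    - {"gripper":1,"linear":[0.003,-0.002,-0.098],"delta_rot":[0,0,0]}
    - {"gripper":1,"linear":[0.003,-0.002,-0.098],"delta_rot":[0,0,0]}
    - {"gripper":1,"linear":[0.003,-0.002,-0.098],"delta_rot":[0,0,0]}
  newtons: 60

```text
clock: 10.45
position: [0.6618, -0.1181, 0.0078]
ee_rot: [0.001, 0.954, 0.299, 0.001]
contact_force: [-2.4, 4.9, 1.1]
width: 0.0283
gripper_force: 0.0
```

Call:
send_rows:
  increments:
    - {"gripper":1,"linear":[0,0,0.0],"delta_rot":[0,0,0]}
    - {"gripper":1,"linear":[0,0,0.05],"delta_rot":[0,0,0]}
    - {"gripper":1,"linear":[0,0,0.1],"delta_rot":[0,0,0]}
    - {"gripper":1,"linear":[0,0,0.15],"delta_rot":[0,0,0]}
    - {"gripper":1,"linear":[0,0,0.15],"delta_rot":[0,0,0]}

```text
clock: 10.95
position: [0.6658, -0.1194, 0.1654]
ee_rot: [0.005, 0.954, 0.299, 0.007]
contact_force: [1.2, -1.1, -1.7]
width: 0.0236
gripper_force: 59.7
```

Call:
send_rows:
  increments:
    - {"gripper":1,"linear":[-0.07,0.25,0.06],"delta_rot":[0,0,1.2]}
    - {"gripper":1,"linear":[-0.07,0.25,0.06],"delta_rot":[0,0,1.2]}
    - {"gripper":1,"linear":[-0.07,0.25,0.06],"delta_rot":[0,0,1.2]}
    - {"gripper":1,"linear":[-0.07,0.25,0.06],"delta_rot":[0,0,1.2]}
    - {"gripper":1,"linear":[-0.07,0.25,0.06],"delta_rot":[0,0,1.2]}
    - {"gripper":1,"linear":[-0.07,0.25,0.06],"delta_rot":[0,0,1.2]}
    - {"gripper":1,"linear":[-0.07,0.25,0.06],"delta_rot":[0,0,1.2]}
    - {"gripper":1,"linear":[-0.07,0.25,0.06],"delta_rot":[0,0,1.2]}

```text
clock: 11.75
position: [0.5901, 0.1331, 0.2159]
ee_rot: [-0.0, 0.615, 0.788, -0.0]
contact_force: [-0.4, 0.2, -2.7]
width: 0.024
gripper_force: 59.7
```

Call:
send_rows:
  increments:
    - {"gripper":1,"linear":[-0.069,0.248,0],"delta_rot":[0,0,1.2]}
    - {"gripper":1,"linear":[-0.069,0.248,0],"delta_rot":[0,0,1.2]}
    - {"gripper":1,"linear":[-0.069,0.248,0],"delta_rot":[0,0,1.2]}
    - {"gripper":1,"linear":[-0.069,0.248,0],"delta_rot":[0,0,1.2]}
    - {"gripper":1,"linear":[-0.069,0.248,0],"delta_rot":[0,0,1.2]}
    - {"gripper":1,"linear":[-0.069,0.248,0],"delta_rot":[0,0,1.2]}
    - {"gripper":1,"linear":[-0.069,0.248,0],"delta_rot":[0,0,1.2]}
    - {"gripper":1,"linear":[-0.069,0.248,0],"delta_rot":[0,0,1.2]}

```text
clock: 12.55
position: [0.521, 0.3806, 0.2152]
ee_rot: [-0.001, 0.063, 0.998, -0.001]
contact_force: [0.8, -0.3, -1.0]
width: 0.0236
gripper_force: 59.7
```

Call:
send_rows:
  increments:
    - {"gripper":1,"linear":[0,0,0],"delta_rot":[0,0,0.139]}
    - {"gripper":1,"linear":[0,0,-0.05],"delta_rot":[0,0,0.139]}
    - {"gripper":1,"linear":[0,0,-0.09],"delta_rot":[0,0,0.139]}
    - {"gripper":1,"linear":[0,0,-0.09],"delta_rot":[0,0,0.139]}

```text
clock: 12.95
position: [0.5172, 0.3772, 0.1196]
ee_rot: [-0.006, -0.003, 1.0, -0.004]
contact_force: [-0.9, -0.5, -2.4]
width: 0.0238
gripper_force: 59.7
```

Call:
send_rows:
  increments:
    - {"gripper":1,"linear":[0,0,-0.03],"delta_rot":[0,0,0]}
    - {"gripper":1,"linear":[0,0,-0.06],"delta_rot":[0,0,0]}
    - {"gripper":1,"linear":[0,0,-0.085],"delta_rot":[0,0,0]}
    - {"gripper":1,"linear":[0,0,-0.1],"delta_rot":[0,0,0]}
    - {"gripper":1,"linear":[0,0,-0.11],"delta_rot":[0,0,0]}
    - {"gripper":1,"linear":[0,0,-0.11],"delta_rot":[0,0,0]}

```text
clock: 13.55
position: [0.5219, 0.3763, 0.0167]
ee_rot: [-0.001, -0.003, 1.0, -0.003]
contact_force: [-0.6, -10.3, 0.6]
width: 0.0237
gripper_force: 65.4
```

Call:
send_rows:
  increments:
    - {"gripper":0.1,"linear":[0,0,0],"delta_rot":[0,0,0]}
    - {"gripper":0.1,"linear":[0,0,0],"delta_rot":[0,0,0]}
    - {"gripper":0.1,"linear":[0,0,0],"delta_rot":[0,0,0]}
    - {"gripper":0.1,"linear":[0,0,0],"delta_rot":[0,0,0]}
    - {"gripper":0.1,"linear":[0,0,0.05],"delta_rot":[0,0,0]}
    - {"gripper":0.1,"linear":[0,0,0.1],"delta_rot":[0,0,0]}
    - {"gripper":0.1,"linear":[0,0,0.15],"delta_rot":[0,0,0]}
    - {"gripper":0.1,"linear":[0,0,0.2],"delta_rot":[0,0,0]}

```text
clock: 14.35
position: [0.5226, 0.3802, 0.2211]
ee_rot: [0.002, -0.003, 1.0, 0.001]
contact_force: [1.4, 1.0, -0.8]
width: 0.0386
gripper_force: 0.0
```

Call:
send_rows:
  increments:
    - {"gripper":-1,"linear":[-0.04,-0.38,0],"delta_rot":[0,0,-1.122]}
    - {"gripper":-1,"linear":[-0.04,-0.38,0],"delta_rot":[0,0,-1.122]}
    - {"gripper":-1,"linear":[-0.04,-0.38,0],"delta_rot":[0,0,-1.122]}
    - {"gripper":-1,"linear":[-0.04,-0.38,0],"delta_rot":[0,0,-1.122]}
    - {"gripper":-1,"linear":[-0.04,-0.38,0],"delta_rot":[0,0,-1.122]}
    - {"gripper":-1,"linear":[-0.04,-0.38,0],"delta_rot":[0,0,-1.122]}
    - {"gripper":-1,"linear":[-0.04,-0.38,0],"delta_rot":[0,0,-1.122]}
    - {"gripper":-1,"linear":[-0.04,-0.38,0],"delta_rot":[0,0,-1.122]}

```text
clock: 15.15
position: [0.4823, -0.0031, 0.2189]
ee_rot: [0.002, 0.532, 0.847, 0.0]
contact_force: [0.8, 0.7, -0.0]
width: 0.0854
gripper_force: 0.0
```

Call:
send_rows:
  increments:
    - {"gripper":-1,"linear":[-0.034,-0.231,-0.1],"delta_rot":[0,0,0]}
    - {"gripper":-1,"linear":[-0.034,-0.231,-0.1],"delta_rot":[0,0,0]}
    - {"gripper":-1,"linear":[-0.034,-0.231,-0.1],"delta_rot":[0,0,0]}
    - {"gripper":-1,"linear":[-0.034,-0.231,-0.1],"delta_rot":[0,0,0]}
    - {"gripper":-1,"linear":[-0.034,-0.231,-0.1],"delta_rot":[0,0,0]}
    - {"gripper":-1,"linear":[-0.034,-0.231,-0.1],"delta_rot":[0,0,0]}
    - {"gripper":-1,"linear":[-0.034,-0.231,-0.1],"delta_rot":[0,0,0]}

```text
clock: 15.85
position: [0.4484, -0.2326, 0.1173]
ee_rot: [0.001, 0.531, 0.847, 0.0]
contact_force: [0.2, -0.0, -0.2]
width: 0.0855
gripper_force: 0.0
```

```bash
cat >> h.py <<'E'
def bright(fn,z,area=(1500,40000)):
    # bright grey blobs in the wrist picture -> world rectangle
    px=cv2.imread('pics/'+fn+'.raw.png'); hsv=cv2.cvtColor(px,cv2.COLOR_BGR2HSV)
    m=((hsv[...,1]<45)&(hsv[...,2]>150)).astype(np.uint8); m[240:]=0
    m=cv2.morphologyEx(m,cv2.MORPH_CLOSE,np.ones((7,7)))
    for c in cv2.findContours(m,cv2.RETR_EXTERNAL,cv2.CHAIN_APPROX_NONE)[0]:
        if area[0]<cv2.contourArea(c)<area[1]:
            P=np.array([at(fn,*p[0],z)[:2] for p in c])*1000
            (x,y),(w,h),a=cv2.minAreaRect(P.astype(np.float32))
            print('blob',round(x,1),round(y,1),round(w,1),round(h,1),'yaw of w side',round(a,1),c[:,0].min(0),c[:,0].max(0))
E
python3 - <<'E'
from h import *
s=get_state();print(s['clock'],s['position'],s['ee_rot'])
snap('wrist','w4');bright('w4',.025);print(proj('w4',[.446,-.2305,.025]))
E
```

```text
15.85 [ 0.44836932 -0.2326296   0.11733446] [7.38739403e-04 5.31135430e-01 8.47286603e-01 1.47706422e-04]
blob 443.8 -222.1 24.3 62.7 yaw of w side 25.1 [244 139] [276 218]
blob 403.4 -148.5 40.3 75.1 yaw of w side 49.8 [223   0] [300 124]
[257.52106472 190.46382684]
```

Call:
send_rows:
  increments:
    - {"gripper":-1,"linear":[0,0,-0.04],"delta_rot":[0,0,0]}
    - {"gripper":-1,"linear":[0,0,-0.08],"delta_rot":[0,0,0]}
    - {"gripper":-1,"linear":[0,0,-0.1],"delta_rot":[0,0,0]}
    - {"gripper":-1,"linear":[0,0,-0.11],"delta_rot":[0,0,0]}
    - {"gripper":1,"linear":[0,0,-0.111],"delta_rot":[0,0,0]}
    - {"gripper":1,"linear":[0,0,-0.111],"delta_rot":[0,0,0]}
    - {"gripper":1,"linear":[0,0,-0.111],"delta_rot":[0,0,0]}
    - {"gripper":1,"linear":[0,0,-0.111],"delta_rot":[0,0,0]}

```text
clock: 16.7
position: [0.4489, -0.2314, 0.0066]
ee_rot: [0.001, 0.53, 0.848, -0.0]
contact_force: [-0.5, -0.4, 0.4]
width: 0.0281
gripper_force: 0.0
```

Call:
send_rows:
  increments:
    - {"gripper":1,"linear":[0,0,0],"delta_rot":[0,0,0]}
    - {"gripper":1,"linear":[0,0,0],"delta_rot":[0,0,0]}
    - {"gripper":1,"linear":[0,0,0.05],"delta_rot":[0,0,0]}
    - {"gripper":1,"linear":[0,0,0.1],"delta_rot":[0,0,0]}
    - {"gripper":1,"linear":[0,0,0.15],"delta_rot":[0,0,0]}
    - {"gripper":1,"linear":[0,0,0.2],"delta_rot":[0,0,0]}
    - {"gripper":1,"linear":[0,0,0.2],"delta_rot":[0,0,0]}

```text
clock: 17.4
position: [0.4517, -0.2337, 0.2129]
ee_rot: [0.008, 0.53, 0.848, -0.0]
contact_force: [1.2, -0.6, -2.9]
width: 0.0236
gripper_force: 60.2
```

```bash
python3 - <<'E'
from h import *
s=get_state();print(s['clock'],s['position'],s['ee_rot'],s['width'])
snap('wrist','w5')
snap('top','top1');a=cv2.imread('pics/w5.raw.png');b=cv2.imread('pics/top1.raw.png')
c=cv2.resize(b[165:295,270:440],None,fx=2.9,fy=2.9,interpolation=cv2.INTER_CUBIC)
cv2.imwrite('pics/m1.png',cv2.resize(np.hstack([c[:377],cv2.resize(a,None,fx=377/384,fy=377/384)])[:, :],(800,int(377*800/(c.shape[1]+503)))))
print(c.shape)
E
```

```text
17.4 [ 0.45171057 -0.23366553  0.21294775] [ 8.03131008e-03  5.29880315e-01  8.48034320e-01 -3.76108377e-04] 0.023558125155531733
(377, 493, 3)
```

View pics/m1.png

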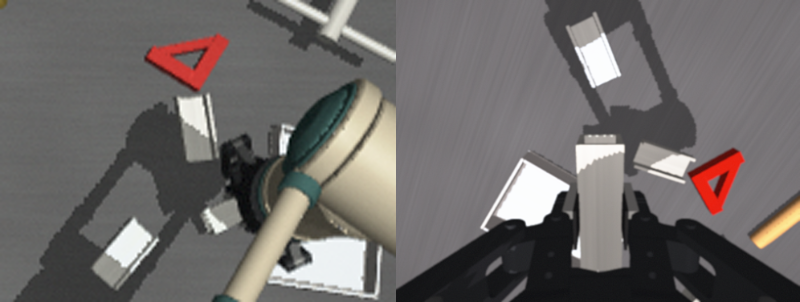

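Call:
send_rows:
  increments:
    - {"gripper":1,"linear":[0.05,0.36,0.01],"delta_rot":[0,0,1.122]}
    - {"gripper":1,"linear":[0.05,0.36,0.01],"delta_rot":[0,0,1.122]}
    - {"gripper":1,"linear":[0.05,0.36,0.01],"delta_rot":[0,0,1.122]}
    - {"gripper":1,"linear":[0.05,0.36,0.01],"delta_rot":[0,0,1.122]}
    - {"gripper":1,"linear":[0.05,0.36,0.01],"delta_rot":[0,0,1.122]}
    - {"gripper":1,"linear":[0.05,0.36,0.01],"delta_rot":[0,0,1.122]}
    - {"gripper":1,"linear":[0.05,0.36,0.01],"delta_rot":[0,0,1.122]}
    - {"gripper":1,"linear":[0.05,0.36,0.01],"delta_rot":[0,0,1.122]}

```text
clock: 18.3
position: [0.4965, 0.1336, 0.2126]
ee_rot: [-0.002, -0.007, 1.0, 0.001]
contact_force: [-0.3, -0.6, -2.5]
width: 0.0237
gripper_force: 60.1
```

Call:
send_rows:
  increments:
    - {"gripper":1,"linear":[0.024,0.171,0],"delta_rot":[0,0,0]}
    - {"gripper":1,"linear":[0.024,0.171,0],"delta_rot":[0,0,0]}
    - {"gripper":1,"linear":[0.024,0.171,0],"delta_rot":[0,0,0]}
    - {"gripper":1,"linear":[0.024,0.171,0],"delta_rot":[0,0,0]}
    - {"gripper":1,"linear":[0.024,0.171,-0.05],"delta_rot":[0,0,0]}
    - {"gripper":1,"linear":[0.024,0.171,-0.09],"delta_rot":[0,0,0]}
    - {"gripper":1,"linear":[0.024,0.171,-0.09],"delta_rot":[0,0,0]}

```text
clock: 19.0
position: [0.5153, 0.2975, 0.1168]
ee_rot: [-0.009, -0.003, 1.0, -0.004]
contact_force: [-0.9, 0.1, -2.0]
width: 0.0237
gripper_force: 60.2
```

Call:
send_rows:
  increments:
    - {"gripper":1,"linear":[0,0,-0.02],"delta_rot":[0,0,0]}
    - {"gripper":1,"linear":[0,0,-0.05],"delta_rot":[0,0,0]}
    - {"gripper":1,"linear":[0,0,-0.08],"delta_rot":[0,0,0]}
    - {"gripper":1,"linear":[0,0,-0.1],"delta_rot":[0,0,0]}
    - {"gripper":1,"linear":[0,0,-0.108],"delta_rot":[0,0,0]}
    - {"gripper":1,"linear":[0,0,-0.108],"delta_rot":[0,0,0]}

```text
clock: 19.6
position: [0.5216, 0.2996, 0.0168]
ee_rot: [-0.001, -0.002, 1.0, -0.0]
contact_force: [-0.4, 0.4, -2.7]
width: 0.0239
gripper_force: 60.3
```

Call:
send_rows:
  increments:
    - {"gripper":0.1,"linear":[0,0,0],"delta_rot":[0,0,0]}
    - {"gripper":0.1,"linear":[0,0,0],"delta_rot":[0,0,0]}
    - {"gripper":0.1,"linear":[0,0,0],"delta_rot":[0,0,0]}
    - {"gripper":0.1,"linear":[0,0,0],"delta_rot":[0,0,0]}
    - {"gripper":0.1,"linear":[0,0,0.05],"delta_rot":[0,0,0]}
    - {"gripper":0.1,"linear":[0,0,0.1],"delta_rot":[0,0,0]}
    - {"gripper":0.1,"linear":[0,0,0.15],"delta_rot":[0,0,0]}
    - {"gripper":0.1,"linear":[0,0,0.2],"delta_rot":[0,0,0]}

```text
clock: 20.4
position: [0.5217, 0.2999, 0.2199]
ee_rot: [0.0, -0.003, 1.0, 0.0]
contact_force: [1.2, 0.8, -0.4]
width: 0.0389
gripper_force: 0.0
```

```bash
python3 - <<'E'
from h import *
print(get_state()['position'])
snap('wrist','w6')
k=np.array([1/2.33,1/2.33])
# c estimate from m1 top view (corners read: (130,216),(159,243),(120,290),(92,267))
q('c','top1',[(130,216),(159,243),(120,290),(92,267)],2.33,(270,165),.02)
q('b','top1',[(175,96),(210,92),(216,158),(184,163)],2.33,(270,165),.02)
E
```

```text
[0.52166571 0.29991062 0.21990347]
c [ 0.3987 -0.1457] [(47, -132.1), (74, 140.1), (42, 52.0), (77, -36.7)]
b [ 0.555  -0.2344] [(44, -82.0), (82, -176.3), (40, 100.3), (84, 6.6)]
```

Call:
send_rows:
  increments:
    - {"gripper":-1,"linear":[0.02,-0.38,0],"delta_rot":[0,0,0.117]}
    - {"gripper":-1,"linear":[0.02,-0.38,0],"delta_rot":[0,0,0.117]}
    - {"gripper":-1,"linear":[0.02,-0.38,0],"delta_rot":[0,0,0.117]}
    - {"gripper":-1,"linear":[0.02,-0.38,0],"delta_rot":[0,0,0.117]}
    - {"gripper":-1,"linear":[0.02,-0.38,0],"delta_rot":[0,0,0.117]}
    - {"gripper":-1,"linear":[0.02,-0.38,0],"delta_rot":[0,0,0.117]}
    - {"gripper":-1,"linear":[0.02,-0.38,0],"delta_rot":[0,0,0.117]}
    - {"gripper":-1,"linear":[0.02,-0.38,0],"delta_rot":[0,0,0.117]}

```text
clock: 21.25
position: [0.5419, -0.0835, 0.2176]
ee_rot: [0.0, -0.06, 0.998, -0.001]
contact_force: [-0.2, -0.3, -0.5]
width: 0.0852
gripper_force: 0.0
```

Call:
send_rows:
  increments:
    - {"gripper":-1,"linear":[0.014,-0.157,-0.1],"delta_rot":[0,0,0]}
    - {"gripper":-1,"linear":[0.014,-0.157,-0.1],"delta_rot":[0,0,0]}
    - {"gripper":-1,"linear":[0.014,-0.157,-0.1],"delta_rot":[0,0,0]}
    - {"gripper":-1,"linear":[0.014,-0.157,-0.1],"delta_rot":[0,0,0]}
    - {"gripper":-1,"linear":[0.014,-0.157,-0.1],"delta_rot":[0,0,0]}
    - {"gripper":-1,"linear":[0.014,-0.157,-0.1],"delta_rot":[0,0,0]}

```text
clock: 21.85
position: [0.5555, -0.2373, 0.1167]
ee_rot: [-0.001, -0.06, 0.998, 0.001]
contact_force: [0.3, -0.0, 0.2]
width: 0.0855
gripper_force: 0.0
```

```bash
python3 - <<'E'
from h import *
s=get_state();print(s['clock'],s['position'],s['ee_rot'])
snap('wrist','w7');bright('w7',.02);print(proj('w7',[.556,-.2365,.02]))
a=cv2.imread('pics/w7.raw.png');b=cv2.imread('pics/w6.raw.png')
cv2.imwrite('pics/m2.png',cv2.resize(np.hstack([b,a]),(800,300)))
E
```

```text
21.85 [ 0.55550218 -0.23729975  0.11670348] [-5.39149223e-04 -6.01958063e-02  9.98186191e-01  7.08489231e-04]
blob 493.0 -382.0 99.5 138.9 yaw of w side 83.3 [0 0] [152 192]
[260.07761989 193.84812322]
```

View pics/m2.png

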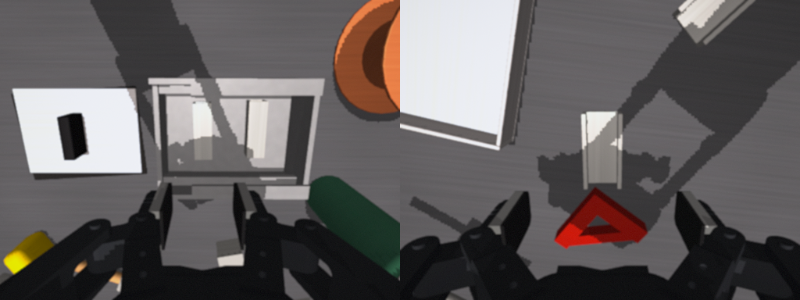

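Call:
send_rows:
  increments:
    - {"gripper":-1,"linear":[0,0,-0.04],"delta_rot":[0,0,0]}
    - {"gripper":-1,"linear":[0,0,-0.08],"delta_rot":[0,0,0]}
    - {"gripper":-1,"linear":[0,0,-0.1],"delta_rot":[0,0,0]}
    - {"gripper":-1,"linear":[0,0,-0.111],"delta_rot":[0,0,0]}
    - {"gripper":1,"linear":[0,0,-0.111],"delta_rot":[0,0,0]}
    - {"gripper":1,"linear":[0,0,-0.111],"delta_rot":[0,0,0]}
    - {"gripper":1,"linear":[0,0,-0.111],"delta_rot":[0,0,0]}
    - {"gripper":1,"linear":[0,0,-0.111],"delta_rot":[0,0,0]}

```text
clock: 22.7
position: [0.5575, -0.2377, 0.0085]
ee_rot: [0.002, -0.061, 0.998, -0.001]
contact_force: [-0.3, -0.4, 5.3]
width: 0.0382
gripper_force: 61.8
```

Call:
send_rows:
  increments:
    - {"gripper":1,"linear":[0,0,0],"delta_rot":[0,0,0]}
    - {"gripper":1,"linear":[0,0,0],"delta_rot":[0,0,0]}
    - {"gripper":1,"linear":[0,0,0.04],"delta_rot":[0,0,0]}
    - {"gripper":1,"linear":[0,0,0.08],"delta_rot":[0,0,0]}
    - {"gripper":1,"linear":[0,0,0.1],"delta_rot":[0,0,0]}
    - {"gripper":1,"linear":[0,0,0.1],"delta_rot":[0,0,0]}

```text
clock: 23.3
position: [0.5582, -0.2383, 0.1102]
ee_rot: [0.003, -0.061, 0.998, -0.002]
contact_force: [-0.2, -0.5, -1.9]
width: 0.0383
gripper_force: 61.4
```

Call:
send_rows:
  increments:
    - {"gripper":1,"linear":[-0.057,-0.152,0.03],"delta_rot":[0,0,-0.248]}
    - {"gripper":1,"linear":[-0.057,-0.152,0.03],"delta_rot":[0,0,-0.248]}
    - {"gripper":1,"linear":[-0.057,-0.152,0.03],"delta_rot":[0,0,-0.248]}
    - {"gripper":1,"linear":[-0.057,-0.152,0.03],"delta_rot":[0,0,-0.248]}
    - {"gripper":1,"linear":[-0.057,-0.152,0.0],"delta_rot":[0,0,-0.248]}
    - {"gripper":1,"linear":[-0.057,-0.152,-0.03],"delta_rot":[0,0,-0.248]}
    - {"gripper":1,"linear":[-0.057,-0.152,-0.06],"delta_rot":[0,0,-0.248]}
    - {"gripper":1,"linear":[-0.057,-0.152,-0.06],"delta_rot":[0,0,-0.248]}

```text
clock: 24.1
position: [0.4953, -0.3852, 0.0405]
ee_rot: [-0.005, 0.063, 0.998, 0.004]
contact_force: [-0.5, 1.1, -3.4]
width: 0.0382
gripper_force: 61.4
```

Call:
send_rows:
  increments:
    - {"gripper":1,"linear":[0,0,-0.02],"delta_rot":[0,0,0]}
    - {"gripper":1,"linear":[0,0,-0.03],"delta_rot":[0,0,0]}
    - {"gripper":1,"linear":[0,0,-0.03],"delta_rot":[0,0,0]}
    - {"gripper":1,"linear":[0,0,-0.03],"delta_rot":[0,0,0]}

```text
clock: 24.5
position: [0.4993, -0.3891, 0.0169]
ee_rot: [0.0, 0.063, 0.998, -0.0]
contact_force: [-0.6, 0.6, -1.1]
width: 0.038
gripper_force: 61.4
```

Call:
send_rows:
  increments:
    - {"gripper":-0.4,"linear":[0,0,0],"delta_rot":[0,0,0]}
    - {"gripper":-0.4,"linear":[0,0,0],"delta_rot":[0,0,0]}
    - {"gripper":-0.4,"linear":[0,0,0],"delta_rot":[0,0,0]}
    - {"gripper":-0.4,"linear":[0,0,0.02],"delta_rot":[0,0,0]}
    - {"gripper":-0.4,"linear":[0,0,0.06],"delta_rot":[0,0,0]}
    - {"gripper":-0.4,"linear":[0,0,0.1],"delta_rot":[0,0,0]}
    - {"gripper":-0.4,"linear":[0,0,0.1],"delta_rot":[0,0,0]}

```text
clock: 25.2
position: [0.5022, -0.3921, 0.1232]
ee_rot: [0.005, 0.063, 0.998, -0.004]
contact_force: [0.5, -0.6, -0.8]
width: 0.0603
gripper_force: 0.0
```

Call:
send_rows:
  increments:
    - {"gripper":-1,"linear":[-0.098,0.243,0.0],"delta_rot":[0,0,-0.555]}
    - {"gripper":-1,"linear":[-0.098,0.243,0.0],"delta_rot":[0,0,-0.555]}
    - {"gripper":-1,"linear":[-0.098,0.243,0.0],"delta_rot":[0,0,-0.555]}
    - {"gripper":-1,"linear":[-0.098,0.243,0.0],"delta_rot":[0,0,-0.555]}
    - {"gripper":-1,"linear":[-0.098,0.243,0.0],"delta_rot":[0,0,-0.555]}
    - {"gripper":-1,"linear":[-0.098,0.243,0.0],"delta_rot":[0,0,-0.555]}
    - {"gripper":-1,"linear":[-0.098,0.243,0.0],"delta_rot":[0,0,-0.555]}
    - {"gripper":-1,"linear":[-0.098,0.243,0.0],"delta_rot":[0,0,-0.555]}

```text
clock: 26.0
position: [0.4024, -0.1472, 0.1169]
ee_rot: [0.001, 0.334, 0.943, -0.0]
contact_force: [1.1, 0.2, 0.4]
width: 0.0849
gripper_force: 0.0
```

```bash
python3 - <<'E'
from h import *
s=get_state();print(s['clock'],s['position'],s['ee_rot'])
snap('wrist','w8');bright('w8',.02);snap('top','top2')
a=cv2.imread('pics/w8.raw.png');b=cv2.imread('pics/top2.raw.png')[165:315,240:440]
cv2.imwrite('pics/m3.png',cv2.resize(np.hstack([cv2.resize(b,(512,384)),a]),(800,300)))
E
```

```text
26.0 [ 0.40236987 -0.14717948  0.11688207] [ 1.49617458e-03  3.33593940e-01  9.42715550e-01 -4.85871528e-04]
blob 402.9 -143.3 48.2 84.6 yaw of w side 49.7 [233 136] [296 238]
```

View pics/m3.png

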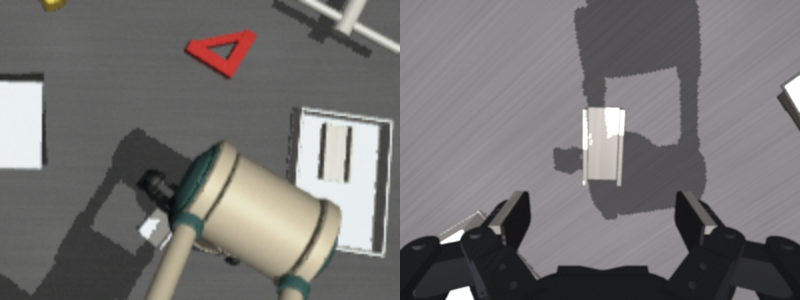

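Call:
send_rows:
  increments:
    - {"gripper":-1,"linear":[0.001,0.002,-0.04],"delta_rot":[0,0,0]}
    - {"gripper":-1,"linear":[0.001,0.002,-0.08],"delta_rot":[0,0,0]}
    - {"gripper":-1,"linear":[0.001,0.002,-0.1],"delta_rot":[0,0,0]}
    - {"gripper":-1,"linear":[0.001,0.002,-0.111],"delta_rot":[0,0,0]}
    - {"gripper":1,"linear":[0.001,0.002,-0.111],"delta_rot":[0,0,0]}
    - {"gripper":1,"linear":[0.001,0.002,-0.111],"delta_rot":[0,0,0]}
    - {"gripper":1,"linear":[0.001,0.002,-0.111],"delta_rot":[0,0,0]}
    - {"gripper":1,"linear":[0.001,0.002,-0.111],"delta_rot":[0,0,0]}

```text
clock: 26.9
position: [0.4031, -0.1449, 0.0064]
ee_rot: [0.001, 0.334, 0.943, -0.0]
contact_force: [-0.4, -1.1, 1.2]
width: 0.0379
gripper_force: 60.7
```

Call:
send_rows:
  increments:
    - {"gripper":1,"linear":[0,0,0],"delta_rot":[0,0,0]}
    - {"gripper":1,"linear":[0,0,0],"delta_rot":[0,0,0]}
    - {"gripper":1,"linear":[0,0,0.04],"delta_rot":[0,0,0]}
    - {"gripper":1,"linear":[0,0,0.08],"delta_rot":[0,0,0]}
    - {"gripper":1,"linear":[0,0,0.1],"delta_rot":[0,0,0]}
    - {"gripper":1,"linear":[0,0,0.12],"delta_rot":[0,0,0]}
    - {"gripper":1,"linear":[0,0,0.12],"delta_rot":[0,0,0]}

```text
clock: 27.6
position: [0.4035, -0.1447, 0.1276]
ee_rot: [0.003, 0.334, 0.943, -0.0]
contact_force: [1.2, -0.1, -1.0]
width: 0.0389
gripper_force: 61.5
```

Call:
send_rows:
  increments:
    - {"gripper":1,"linear":[0.01,-0.235,0.01],"delta_rot":[0,0,0.555]}
    - {"gripper":1,"linear":[0.01,-0.235,0.01],"delta_rot":[0,0,0.555]}
    - {"gripper":1,"linear":[0.01,-0.235,0.01],"delta_rot":[0,0,0.555]}
    - {"gripper":1,"linear":[0.01,-0.235,0.01],"delta_rot":[0,0,0.555]}
    - {"gripper":1,"linear":[0.01,-0.235,0.01],"delta_rot":[0,0,0.555]}
    - {"gripper":1,"linear":[0.01,-0.235,0.0],"delta_rot":[0,0,0.555]}
    - {"gripper":1,"linear":[0.01,-0.235,-0.04],"delta_rot":[0,0,0.555]}
    - {"gripper":1,"linear":[0.01,-0.235,-0.06],"delta_rot":[0,0,0.555]}

```text
clock: 28.4
position: [0.41, -0.3769, 0.0613]
ee_rot: [-0.002, 0.063, 0.998, 0.003]
contact_force: [-1.3, 1.7, -2.0]
width: 0.0387
gripper_force: 61.5
```

Call:
send_rows:
  increments:
    - {"gripper":1,"linear":[0,0,0],"delta_rot":[0,0,0]}
    - {"gripper":1,"linear":[0,0,-0.02],"delta_rot":[0,0,0]}
    - {"gripper":1,"linear":[0,0,-0.04],"delta_rot":[0,0,0]}
    - {"gripper":1,"linear":[0,0,-0.049],"delta_rot":[0,0,0]}
    - {"gripper":1,"linear":[0,0,-0.049],"delta_rot":[0,0,0]}
    - {"gripper":1,"linear":[0,0,-0.049],"delta_rot":[0,0,0]}

```text
clock: 29.0
position: [0.4125, -0.3793, 0.017]
ee_rot: [0.0, 0.063, 0.998, -0.0]
contact_force: [0.2, -0.0, -1.6]
width: 0.0385
gripper_force: 61.5
```

Call:
send_rows:
  increments:
    - {"gripper":-0.4,"linear":[0,0,0],"delta_rot":[0,0,0]}
    - {"gripper":-0.4,"linear":[0,0,0],"delta_rot":[0,0,0]}
    - {"gripper":-0.4,"linear":[0,0,0],"delta_rot":[0,0,0]}
    - {"gripper":-0.4,"linear":[0,0,0.02],"delta_rot":[0,0,0]}
    - {"gripper":-0.4,"linear":[0,0,0.06],"delta_rot":[0,0,0]}
    - {"gripper":-0.4,"linear":[0,0,0.11],"delta_rot":[0,0,0]}
    - {"gripper":-0.4,"linear":[0,0,0.16],"delta_rot":[0,0,0]}
    - {"gripper":-0.4,"linear":[0,0,0.19],"delta_rot":[0,0,0]}

```text
clock: 29.8
position: [0.413, -0.3802, 0.2112]
ee_rot: [0.002, 0.063, 0.998, -0.002]
contact_force: [-0.1, 0.0, 1.1]
width: 0.0598
gripper_force: 0.0
```

Call:
send_rows:
  increments:
    - {"gripper":-1,"linear":[0.08,0.34,0],"delta_rot":[0,0,0.132]}
    - {"gripper":-1,"linear":[0.08,0.34,0],"delta_rot":[0,0,0.132]}
    - {"gripper":-1,"linear":[0.08,0.34,0],"delta_rot":[0,0,0.132]}
    - {"gripper":-1,"linear":[0.08,0.34,0],"delta_rot":[0,0,0.132]}
    - {"gripper":-1,"linear":[0.08,0.34,0],"delta_rot":[0,0,0.132]}
    - {"gripper":-1,"linear":[0.08,0.34,0],"delta_rot":[0,0,0.132]}
    - {"gripper":-1,"linear":[0.08,0.34,0],"delta_rot":[0,0,0.132]}
    - {"gripper":-1,"linear":[0.08,0.34,0],"delta_rot":[0,0,0.132]}

```text
clock: 30.6
position: [0.4926, -0.0333, 0.2069]
ee_rot: [0.001, -0.007, 1.0, 0.002]
contact_force: [0.8, -0.5, -0.6]
width: 0.0856
gripper_force: 0.0
```

Call:
send_rows:
  increments:
    - {"gripper":-1,"linear":[0.036,0.159,-0.07],"delta_rot":[0,0,0]}
    - {"gripper":-1,"linear":[0.036,0.159,-0.07],"delta_rot":[0,0,0]}
    - {"gripper":-1,"linear":[0.036,0.159,-0.07],"delta_rot":[0,0,0]}
    - {"gripper":-1,"linear":[0.036,0.159,-0.07],"delta_rot":[0,0,0]}
    - {"gripper":-1,"linear":[0.036,0.159,-0.07],"delta_rot":[0,0,0]}
    - {"gripper":-1,"linear":[0.036,0.159,-0.07],"delta_rot":[0,0,0]}

```text
clock: 31.2
position: [0.5279, 0.1194, 0.1363]
ee_rot: [-0.0, -0.004, 1.0, -0.0]
contact_force: [-0.2, 0.3, -0.0]
width: 0.0854
gripper_force: 0.0
```

```bash
python3 - <<'E'
from h import *
s=get_state();print(s['clock'],s['position'],s['ee_rot'])
snap('wrist','w9');snap('top','top3')
a=cv2.imread('pics/w9.raw.png');b=cv2.imread('pics/top3.raw.png')[165:315,240:440]
cv2.imwrite('pics/m4.png',cv2.resize(np.hstack([cv2.resize(b,(512,384)),a]),(800,300)))
E
```

```text
31.2 [0.52793283 0.11940227 0.13630613] [-2.31422909e-04 -3.60608038e-03  9.99993362e-01 -4.66645083e-04]
```

View pics/m4.png

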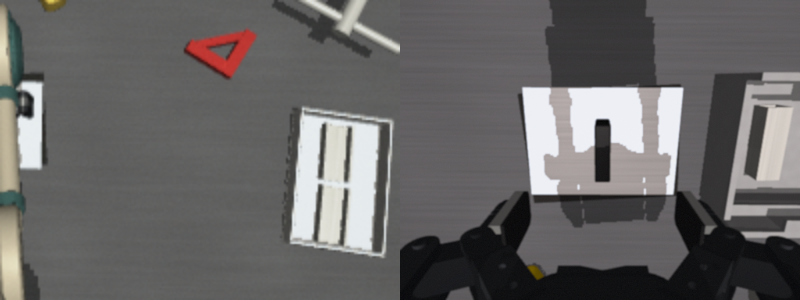

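Call:
send_rows:
  increments:
    - {"gripper":-1,"linear":[0.001,0,-0.04],"delta_rot":[0,0,0]}
    - {"gripper":-1,"linear":[0.001,0,-0.08],"delta_rot":[0,0,0]}
    - {"gripper":-1,"linear":[0.001,0,-0.105],"delta_rot":[0,0,0]}
    - {"gripper":-1,"linear":[0.001,0,-0.118],"delta_rot":[0,0,0]}
    - {"gripper":1,"linear":[0.001,0,-0.118],"delta_rot":[0,0,0]}
    - {"gripper":1,"linear":[0.001,0,-0.118],"delta_rot":[0,0,0]}
    - {"gripper":1,"linear":[0.001,0,-0.118],"delta_rot":[0,0,0]}
    - {"gripper":1,"linear":[0.001,0,-0.118],"delta_rot":[0,0,0]}
  newtons: 80

```text
clock: 32.1
position: [0.53, 0.1198, 0.0197]
ee_rot: [0.001, -0.003, 1.0, 0.0]
contact_force: [0.7, 0.2, -0.5]
width: 0.0285
gripper_force: 0.0
```

Call:
send_rows:
  increments:
    - {"gripper":1,"linear":[0,0,0],"delta_rot":[0,0,0]}
    - {"gripper":1,"linear":[0,0,0],"delta_rot":[0,0,0]}
    - {"gripper":1,"linear":[0,0,0],"delta_rot":[0,0,0]}
    - {"gripper":1,"linear":[0,0,0],"delta_rot":[0,0,0]}

```text
clock: 32.5
position: [0.5298, 0.1198, 0.0196]
ee_rot: [0.001, -0.003, 1.0, -0.0]
contact_force: [-0.6, -1.0, 5.8]
width: 0.0146
gripper_force: 79.3
```

Call:
send_rows:
  increments:
    - {"gripper":1,"linear":[0,0,0.02],"delta_rot":[0,0,0]}
    - {"gripper":1,"linear":[0,0,0.045],"delta_rot":[0,0,0]}
    - {"gripper":1,"linear":[-0.006,0,0.067],"delta_rot":[0,0,0]}
    - {"gripper":1,"linear":[-0.006,0,0.067],"delta_rot":[0,0,0]}
    - {"gripper":1,"linear":[-0.006,0,0.067],"delta_rot":[0,0,0]}
    - {"gripper":1,"linear":[-0.006,0,0.067],"delta_rot":[0,0,0]}

```text
clock: 33.1
position: [0.522, 0.1199, 0.084]
ee_rot: [-0.001, -0.003, 1.0, -0.0]
contact_force: [1.2, -0.2, -3.6]
width: 0.0148
gripper_force: 78.4
```

```bash
python3 - <<'E'
from h import *
s=get_state();print(s['clock'],s['position'],s['ee_rot'],s['contact_force'],s['moment'])
snap('side','s2');snap('wrist','w10')
E
```

```text
33.1 [0.52198325 0.11992065 0.08396186] [-1.26046345e-03 -3.13602377e-03  9.99994286e-01 -6.37126288e-05] [ 1.19770192 -0.15626613 -3.62749057] [-0.05378637 -0.01561453  0.00414879]
```

Call:
send_rows:
  increments:
    - {"gripper":1,"linear":[0,0.0,0.001],"delta_rot":[0,0,0]}
    - {"gripper":1,"linear":[0,0.015,0.001],"delta_rot":[0,0,0]}
    - {"gripper":1,"linear":[0,0.03,0.001],"delta_rot":[0,0,0]}
    - {"gripper":1,"linear":[0,0.045,0.001],"delta_rot":[0,0,0]}
    - {"gripper":1,"linear":[0,0.06,0.001],"delta_rot":[0,0,0]}
    - {"gripper":1,"linear":[0,0.07,0.001],"delta_rot":[0,0,0]}
    - {"gripper":1,"linear":[0,0.08,0.001],"delta_rot":[0,0,0]}

```text
clock: 33.9
position: [0.5228, 0.2013, 0.0863]
ee_rot: [-0.0, -0.004, 1.0, -0.0]
contact_force: [0.8, 0.4, -3.5]
width: 0.0146
gripper_force: 78.3
```

Call:
send_rows:
  increments:
    - {"gripper":1,"linear":[0,0.015,0],"delta_rot":[0,0,0]}
    - {"gripper":1,"linear":[0,0.03,0],"delta_rot":[0,0,0]}
    - {"gripper":1,"linear":[0,0.045,0],"delta_rot":[0,0,0]}
    - {"gripper":1,"linear":[0,0.06,0],"delta_rot":[0,0,0]}
    - {"gripper":1,"linear":[0,0.075,0],"delta_rot":[0,0,0]}
    - {"gripper":1,"linear":[0,0.09,0],"delta_rot":[0,0,0]}

```text
clock: 34.5
position: [0.5229, 0.2913, 0.0863]
ee_rot: [-0.0, -0.003, 1.0, 0.0]
contact_force: [0.3, 0.5, -2.4]
width: 0.0148
gripper_force: 78.3
```

Call:
send_rows:
  increments:
    - {"gripper":1,"linear":[0,0.015,0],"delta_rot":[0,0,0]}
    - {"gripper":1,"linear":[0,0.03,0],"delta_rot":[0,0,0]}
    - {"gripper":1,"linear":[0,0.04,0],"delta_rot":[0,0,0]}
    - {"gripper":1,"linear":[0,0.045,0],"delta_rot":[0,0,0]}
    - {"gripper":1,"linear":[0,0.045,0],"delta_rot":[0,0,0]}

```text
clock: 35.0
position: [0.5229, 0.3356, 0.0862]
ee_rot: [-0.0, -0.004, 1.0, -0.0]
contact_force: [-0.0, -0.6, -2.9]
width: 0.0147
gripper_force: 78.3
```

Call:
send_rows:
  increments:
    - {"gripper":1,"linear":[0,0,-0.005],"delta_rot":[0,0,0]}
    - {"gripper":1,"linear":[0,0,-0.009],"delta_rot":[0,0,0]}
    - {"gripper":1,"linear":[0,0,-0.012],"delta_rot":[0,0,0]}
    - {"gripper":1,"linear":[0,0,-0.012],"delta_rot":[0,0,0]}
    - {"gripper":1,"linear":[0,0,-0.014],"delta_rot":[0,0,0]}
    - {"gripper":1,"linear":[0,0,-0.014],"delta_rot":[0,0,0]}

```text
clock: 35.6
position: [0.5232, 0.3348, 0.0727]
ee_rot: [0.0, -0.003, 1.0, 0.0]
contact_force: [-0.5, -0.0, -0.9]
width: 0.0146
gripper_force: 78.7
```

Call:
send_rows:
  increments:
    - {"gripper":-1,"linear":[0,0,-0.001],"delta_rot":[0,0,0]}
    - {"gripper":-1,"linear":[0,0,0],"delta_rot":[0,0,0]}
    - {"gripper":-1,"linear":[0,0,0],"delta_rot":[0,0,0]}
    - {"gripper":-1,"linear":[0,0,0],"delta_rot":[0,0,0]}
    - {"gripper":-1,"linear":[0,0,0],"delta_rot":[0,0,0]}
    - {"gripper":-1,"linear":[0,0,0.05],"delta_rot":[0,0,0]}
    - {"gripper":-1,"linear":[0,0,0.1],"delta_rot":[0,0,0]}
    - {"gripper":-1,"linear":[0,0,0.15],"delta_rot":[0,0,0]}

```text
clock: 36.4
position: [0.5227, 0.3349, 0.2238]
ee_rot: [-0.0, -0.003, 1.0, -0.0]
contact_force: [1.0, 0.7, -0.7]
width: 0.0852
gripper_force: 0.0
```

Call:
send_rows:
  increments:
    - {"gripper":-1,"linear":[-0.05,-0.2,0.1],"delta_rot":[0,0,0]}
    - {"gripper":-1,"linear":[-0.05,-0.2,0.1],"delta_rot":[0,0,0]}
    - {"gripper":-1,"linear":[-0.05,-0.2,0.1],"delta_rot":[0,0,0]}
    - {"gripper":-1,"linear":[-0.05,-0.2,0.1],"delta_rot":[0,0,0]}
    - {"gripper":-1,"linear":[-0.05,-0.2,0.1],"delta_rot":[0,0,0]}
    - {"gripper":-1,"linear":[-0.05,-0.2,0.1],"delta_rot":[0,0,0]}

```text
clock: 37.0
position: [0.473, 0.1323, 0.325]
ee_rot: [0.002, -0.001, 1.0, -0.0]
contact_force: [-0.5, 1.4, 0.4]
width: 0.0855
gripper_force: 0.0
```

```bash
python3 - <<'E'
from h import *
print(get_state()['clock'])
snap('side','s3');snap('top','top4')
a=cv2.imread('pics/s3.raw.png')[225:315,225:335];b=cv2.imread('pics/top4.raw.png')[185:275,105:215]
c=cv2.imread('pics/top0.raw.png')[185:275,105:215]
cv2.imwrite('pics/m5.png',cv2.resize(np.hstack([c,b,a]),(800,218),interpolation=cv2.INTER_CUBIC))
E
```

```text
37.0
```

View pics/m5.png

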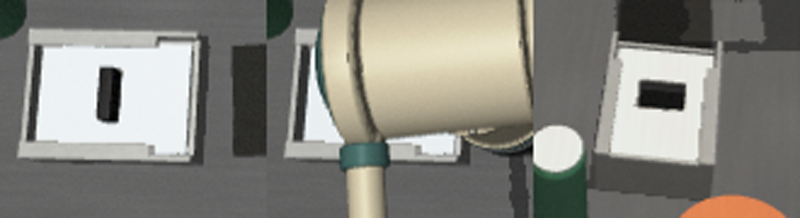

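```bash
python3 - <<'E'
from h import *
from rig import sign_off
r=[]
for f in('side0','s3'):
    g=cv2.imread(f'pics/{f}.raw.png',0)[252:276,262:296]; v,u=np.nonzero(g<60); r.append((u.mean(),v.mean(),len(u)))
    w=cv2.imread(f'pics/{f}.raw.png',0)[240:300,255:300]>220; vv,uu=np.nonzero(w); r.append((uu.mean(),vv.mean(),vv.min(),vv.max(),len(uu)))
print(np.array2string(np.array(r[0])-r[2]),np.array(r[1])-r[3])
d=abs(np.array(r[0])-r[2])
if d[0]<2.5 and d[1]<2.5: print(sign_off())
E
```

```text
[0.11639442 0.53964954 3.        ] [  0.06255904   0.10720381   1.           0.         -55.        ]
the job is handed in; nothing more can be done
None
```

The job is handed in: both tubes are in the box, both channels are in the tray, and the lid is shut behind the lip, seated within about 2 mm of its starting position; the run's own verdict was not returned.

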